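Crimp a serum bottle on the lever press

TASK

Stand the loose amber bottle upright in the nest of the crimping press and let go of it, pull the sprung lever all the way down to its stop, then guide it back up to its rest without letting it fly back. Then stand the crimped bottle upright in the white tray with the two finished ones. It is glass: set it down gently, and do not disturb the finished bottles, the reagent bottle or the wrench.

Things in the scene. Friction and masses are not known exactly. Their poses are not given: they have to be found in the camera images.
- vial: The bottle to crimp: the only amber serum bottle standing on the bench itself. 36 mm diameter body, straight from 0 to 46 mm height, then a shoulder to an 18 mm neck and a 21 mm aluminium cap whose top is at 70 mm. About 80 g. Origin: centre of its underside, z up along its axis.
- press_nest (a point): Centre of the press's nest, the flat the bottle stands on, 12 mm above the bench. Steel fences 10 mm high stand at both sides and the rear (+x), 22 mm from the centre, so a centred bottle has 4 mm of play to each; the front (-x) is open. +x points from the nest to the lever's hinge, z up. With the lever up, nothing is above the nest.
- press: Grey bench crimping press, fixed. Origin on the bench straight under the nest's centre, same axes as the nest. Its base plate is 12 mm thick and reaches 60 mm in front (-x), 170 mm behind and 55 mm to each side. With the lever up, the die block faces the nest from 89 to 128 mm behind its centre, 230 to 264 mm above the bench.
- press_hinge (a point): Middle of the lever's hinge axis, 130 mm behind the nest's centre (+x of the nest frame) and 118 mm above the bench. Same axes as the nest; the hinge axis is y. Two grey cheeks, 44 mm over all, 137 mm high, carry it.
- lever (a joint): Lever angle, rad. 0: up at rest, arm upright over the hinge (1.6 rad above level). 1.6: down on its stop, arm level towards -x of the nest, die 3 mm above a seated bottle's cap and its two cheeks beside the cap; a bottle out of the nest blocks it. A spring pushes it up always: about 1.7 N at the handle at rest, 6 N at the stop. Let go when down, it flies up.
- lever_handle (a point): Middle of the handle, an aluminium round crossbar 14 mm thick, 134 mm long, parallel to the hinge axis, on the end of the 16 mm steel arm, 210 mm from the hinge. At rest 328 mm above the bench, 136 mm behind the nest's centre; at the stop 118 mm, 80 mm in front of the nest's centre. Frame parallel to the nest's at rest, turns with the arm; so does the bar, slipping round between fingers that hold it.
- lever_bar_left (a point): Point on the crossbar's axis 38 mm from its middle towards +y of the nest frame, clear of the arm: a place to pinch or push it.
- lever_bar_right (a point): The same on the other side, 38 mm towards -y.
- tray: White open tray, 240 mm (its x) by 130 mm (its y), 16 mm high, walls and floor 4 mm thick, fixed to the bench. Origin: centre of its underside, z up. The two finished bottles stand in its +x end.
- tray_free (a point): Middle of the tray's free part, on the tray's floor, 4 mm above the bench, 45 mm from the tray's centre towards its -x end.
- done0: Finished bottle, same shape and size as the one to crimp, standing in the tray near 80 mm along its +x and 32 mm to +y. Leave alone.
- done1: The other finished bottle, near 80 mm along +x and 32 mm to -y of the tray. Leave alone.
- reagent: Tall clear screw-cap bottle, 66 mm diameter, 170 mm high, standing on the bench beyond the work. Leave alone. Origin: centre of its underside.
- wrench: Open-ended wrench, 150 mm long, lying on the bench beyond the work. Leave alone.
Things that resemble listed ones, but are neither listed nor needed, are in the scene too. Leave any black, green or turquoise look-alike of the vial alone.

How it is judged:
On the way, in this order (a step that is already met when the one before it is completed fails the run):
1. the bottle stands upright in the nest, between the fences (axis within 9 mm of the nest's centre), and is let go (horizontal distance between vial and press_nest below 0.009 m and z of vial in the frame of press_nest between -0.004 and 0.004 m and angle between vial's own z axis and vertical below 0.06 rad and contact force between the fingers and vial below 0.05 N), for 0.2 s.
2. the lever is pulled down to its stop (within 0.05 rad) with the bottle standing in the nest (value of joint lever above 1.55 rad and horizontal distance between vial and press_nest below 0.009 m and z of vial in the frame of press_nest between -0.004 and 0.004 m and angle between vial's own z axis and vertical below 0.06 rad), for 0.2 s.
3. the lever is back up at its rest (within 0.06 rad), the bottle still standing in the nest (value of joint lever below 0.06 rad and horizontal distance between vial and press_nest below 0.009 m and z of vial in the frame of press_nest between -0.004 and 0.004 m and angle between vial's own z axis and vertical below 0.06 rad), for 0.2 s.
At the end, for the whole second after the job is handed in: The crimped bottle stands upright (within 0.06 rad) and at rest on the floor of the tray, released, and the lever is up at rest (below 0.06 rad) (x of vial in the frame of tray between -0.11 and 0.11 m and y of vial in the frame of tray between -0.055 and 0.055 m and z of vial in the frame of tray between 0.001 and 0.008 m and angle between vial's own z axis and vertical below 0.06 rad and linear speed of vial below 0.02 m/s and contact force between the fingers and vial below 0.05 N and value of joint lever below 0.06 rad); the robot touches nothing.
It fails at once if the lever flies back up (faster than 4 rad/s; a lever let go within about 0.1 rad of its rest stays below that) (velocity of joint lever below -4 rad/s).
It fails at once if the bottle is dropped (from more than about 10 mm) or knocked about: it moves faster than 0.45 m/s while no finger holds it (contact force between the fingers and vial below 0.05 N and linear speed of vial above 0.45 m/s).
It fails at once if a finished bottle is pushed more than 15 mm or tipped (distance of any of done0, done1 from where it was at the start of the episode above 0.015 m or angle between any of done0, done1's own z axis and vertical above 0.3 rad).
It fails at once if the reagent bottle or the wrench is moved more than 20 mm (distance of any of reagent, wrench from where it was at the start of the episode above 0.02 m).
It also fails if it takes over 72 s, if anything falls off the work surface, if the arm or the gripper's body presses on something with over 40 N, if the wrist force passes 120 N, or if a joint passes its speed limit or range.

ROBOT

A 6-joint arm with a two-finger parallel gripper is mounted at the origin on the work surface. World frame = base frame: x ahead of the robot, y to its left, z up, the work surface at z = 0. Lengths are in m, angles in rad, forces in N, time in s.
With the tool pointing down it reaches from about 0.35 to 0.95 m from the base axis. Payload 17.4 kg.
Tool frame: the origin (TCP) lies midway between the tips of the shut fingers; the grasp point (between the pads) lies 19 mm behind it; z points along the fingers, y is the direction in which the jaws open and shut (so a half turn about z gives the same grasp; the last joint's range is limited). The gripper opens to 93 mm and grips with 3 to 60 N. Pads are 15 mm wide; open, the fingers measure 128 mm over their backs; the gripper's body (75 mm by 188 mm) begins 65 mm behind the grasp point.
Start: joints at [-1.199, 0.116, 1.442, -0, 1.584, -0.038], TCP at [0.269, -0.619, 0.219] pointing down, gripper open.
Joint ranges: [-2.83, 2.83], [-0.83, 2.19], [0.07, 2.5], [-1.14, 4.28], [0.01, 3], [-2.97, 2.97]. Speed limits (rad/s): [1.89, 1.89, 2.22, 3.14, 3.14, 3.14].

INTERFACE

Orientations are given as a rotation vector (axis times angle).
In Python, from plant import ctrl gives the robot as it stands.
- The arm moves only by the shell command python3 -m pendant 'ROWS' [OPENING] [FORCE]. ROWS is JSON, a list of rows, each an object with "dp": the shift along the tool's x, y, z in mm, a list of three; "twist": the turn, a rotation vector about the tool's x, y, z in rad, a list of three. In form: [{"dp": [dx, dy, dz], "twist": [ax, ay, az]}, ...]. A call has exactly 8 rows; each row is the pose to reach, as a shift and turn from the pose commanded when the call began, along the tool's axes at that moment; what a row does not reach only later rows make up. A row lasts 1/8 s, in which the tool goes at most 62.5 mm and 10.7 degrees, less where a joint would pass 70% of its speed; a pose out of reach is approached as far as the arm can. A call with a gripper value outside its range is refused whole. OPENING is the finger opening in mm, from 0 to 93, set as the call begins (- or left out, the last holds). The fingers move at their own pace and stop on an object; FORCE is the grip in N (left out, the last holds). Time passes only in rows, so rows that repeat a pose let the fingers close, or fill a call up. It gives the time, the measured TCP pose, the force and the opening at its end, in the units of the state.
- ctrl.state(): the state, without advancing time (a new reading comes with each control period).
- ctrl.snapshot(name): name is "scene" or "top"; returns a dict with "image" (400x640x3 uint8, blue, green, red), "depth" (400x640 float32, m along the optical axis (not along the pixel's ray), 0 where there is no reading), "fx", "fy", "cx", "cy" (pixels), "rvec" (rotation vector, rad) and "tvec" (3), from world to camera coordinates, as OpenCV has them. Camera axes: x right, y down, z forward; pixel columns grow to the right and rows downward; lengths in m; the calibration is good to about 2 mm. A picture is of the moment at which its call begins.
- ctrl.hand_in(): hands the job in, once; it reports no verdict.
The state is a dict: "time_s": time; "joint_positions": joint angles; "joint_vel": joint speeds; "joint_torque": joint torques, N m; "eef_pos": TCP position; "tool_rot": TCP orientation; "wrist_force": force on the tool from outside, world axes, zero at the start; "torque": the same for the moment, N m; "gripper_width": finger opening in m.
Only numpy, scipy, OpenCV 4.12 (cv2) and the standard library are available. Lean on these libraries where they do the work, as an engineer would, in place of code of your own. Each camera call takes 0.05 s, during which the arm holds its last target.

## Working session

There is one attempt and no reset: what is moved stays moved. The work goes in short steps, Python scripts to look and compute and a shell command to move; the robot and the scene stay as the last step left them, time stands still between calls to the robot, and variables do not carry over. Pictures are saved under pics/ and viewed, and the job is handed in when it is done.

```bash
ls; mkdir -p pics
python3 - <<'E'
from plant import ctrl
import cv2,numpy as np
s=ctrl.state(); print(s)
for n in("scene","top"):
    d=ctrl.snapshot(n); cv2.imwrite(f"pics/{n}0.png",d["image"]); np.savez(f"{n}0.npz",**d)
    print(n,d["fx"],d["fy"],d["cx"],d["cy"],d["rvec"],d["tvec"])
E
```

```text
pics
{'time_s': 0.0, 'joint_positions': array([-1.19878135e+00,  1.16504655e-01,  1.44224823e+00,  9.28687428e-06,
        1.58404849e+00, -3.78141109e-02]), 'joint_vel': array([ 1.63447144e-03, -1.00950087e-03, -3.03177934e-05, -1.23642348e-03,
       -7.76239667e-04,  1.11300628e-04]), 'joint_torque': array([-1.37668135e-04, -7.21251726e+01, -6.22610664e+01,  7.80311530e-02,
        2.38817220e-02, -1.64981366e-04]), 'eef_pos': array([ 0.26886405, -0.6189112 ,  0.21790319]), 'tool_rot': array([-3.07469693e+00, -6.39019573e-01,  3.01292688e-04]), 'wrist_force': array([-0.37655054,  0.67446459,  0.53705227]), 'torque': array([ 0.0828312 ,  0.03376351, -0.01561122]), 'gripper_width': 0.09307776197496626}
scene 512.4098041000216 512.4098041000216 324.41803883393163 196.78174805997583 [ 2.05441787  0.72685427 -0.36258022] [-0.46096111 -0.02720763  1.76701239]
top 393.040431202426 393.040431202426 321.8240569698348 196.50024677850502 [ 2.12955342 -2.14480239  0.16663577] [0.006634   0.58176167 1.21025186]
```

View pics/scene0.png

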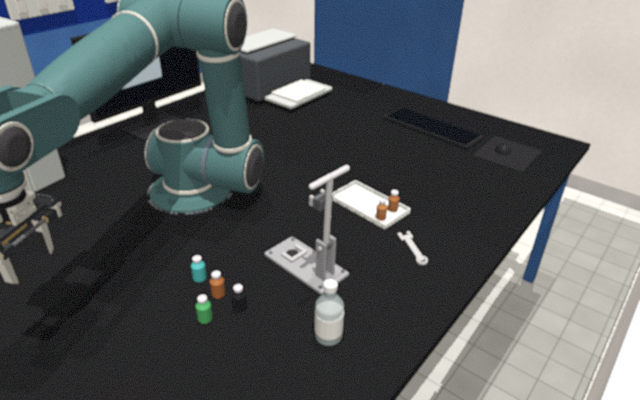

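View pics/top0.png

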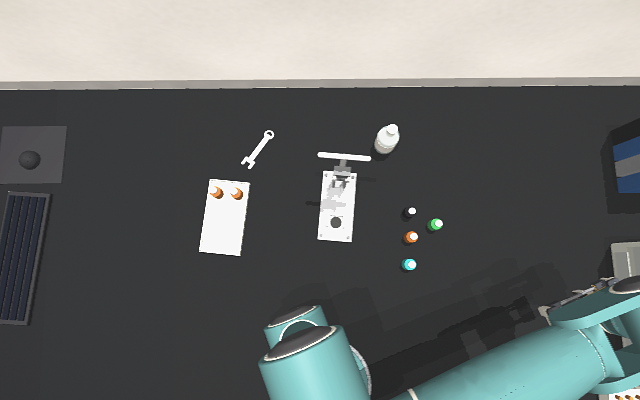

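Candidates, top/scene pixels: amber bottle on the bench (412,237)/(217,285); turquoise (409,264)/(198,268), green (435,224)/(204,309) and black (410,211)/(239,297) look-alikes; two amber bottles in the tray (216,192),(236,193)/(394,200),(381,211). By the description I choose the amber one on the bench. Next: a close crop and measurements.

```bash
cat > h.py <<'E'
import numpy as np,cv2
from scipy.spatial.transform import Rotation as R
def load(n): return dict(np.load(n))
def ray(d,u,v):
    Rm=R.from_rotvec(d["rvec"]).as_matrix(); o=-Rm.T@d["tvec"]
    r=Rm.T@np.array([(u-d["cx"])/d["fx"],(v-d["cy"])/d["fy"],1]); return o,r
def onz(d,u,v,z):
    o,r=ray(d,u,v); return o+r*(z-o[2])/r[2]
def two(d1,p1,d2,p2):
    o1,a=ray(d1,*p1);o2,b=ray(d2,*p2)
    t=np.linalg.lstsq(np.c_[a,-b],o2-o1,rcond=None)[0]
    q1=o1+a*t[0];q2=o2+b*t[1]; return (q1+q2)/2,np.linalg.norm(q1-q2)
def dep(d,u,v):
    o,r=ray(d,u,v); return o+r*d["depth"][int(v),int(u)]
def proj(d,p):
    Rm=R.from_rotvec(d["rvec"]).as_matrix(); c=Rm@np.array(p)+d["tvec"].ravel()
    return d["fx"]*c[0]/c[2]+d["cx"],d["fy"]*c[1]/c[2]+d["cy"]
def cloud(d):
    v,u=np.mgrid[0:400,0:640]; z=d["depth"]
    c=np.stack([(u-d["cx"])/d["fx"]*z,(v-d["cy"])/d["fy"]*z,z],-1)-d["tvec"].ravel()
    return c@R.from_rotvec(d["rvec"]).as_matrix()
E
python3 - <<'E'
from h import *
t=load("top0.npz");s=load("scene0.npz")
print("cams",ray(t,0,0)[0],ray(s,0,0)[0])
a=cv2.resize(t["image"][130:275,190:450],None,fx=3,fy=3,interpolation=cv2.INTER_CUBIC);cv2.imwrite("pics/ctop.png",a)
a=cv2.resize(s["image"][160:350,180:440],None,fx=3,fy=3,interpolation=cv2.INTER_CUBIC);cv2.imwrite("pics/cscene.png",a)
P=cloud(t)
# orange
hsv=cv2.cvtColor(t["image"],cv2.COLOR_BGR2HSV)
m=cv2.inRange(hsv,(5,120,60),(20,255,255))
n,l,st,c=cv2.connectedComponentsWithStats(m)
for i in range(1,n):
    if st[i,4]>15: print("amber",c[i],st[i],np.median(P[l==i],0), P[l==i][:,2].max())
# tall-ish masks near caps
for (u,v) in [(412,237),(409,264),(435,224),(410,211),(216,192),(236,193)]:
    q=P[v-12:v+13,u-12:u+13].reshape(-1,3); k=q[q[:,2]>0.055]; print(u,v,k.mean(0),k.min(0),k.max(0),len(k))
E
```

```text
cams [ 3.83013597e-01 -8.61838732e-04  1.28705091e+00] [ 1.26850107 -0.89302452  0.96383113]
amber [217.7  193.35] [210 187  14  12  80] [0.59350956 0.33445795 0.05090227] 1.2870509137295543
amber [237.89041096 194.56164384] [231 188  12  12  73] [0.58828412 0.26962601 0.05039053] 0.062163851046693745
amber [409.01086957 237.16304348] [403 231  15  12  92] [ 0.4490063  -0.26878866  0.046447  ] 0.06364020977540354
amber [618.41666667 397.25      ] [615 395   8   5  24] [-0.01757956 -0.85425522  0.06575883] 0.07522855508775844
amber [628.60869565 397.2173913 ] [625 395   8   5  23] [-0.0183665  -0.88372359  0.06579321] 0.07337404299150196
412 237 [ 0.4511437  -0.2703183   0.09493271] [ 0.3830136  -0.2877513   0.05576465] [ 4.61978453e-01 -8.61838732e-04  1.28705091e+00] 46
409 264 [ 0.3676464  -0.26738126  0.06835722] [ 0.3584414  -0.27788463  0.05554348] [ 0.37657676 -0.25899196  0.07489275] 46
435 224 [ 0.48954053 -0.34807728  0.09473795] [ 0.3830136  -0.36643361  0.05551937] [ 5.02114541e-01 -8.61838732e-04  1.28705091e+00] 46
410 211 [ 0.5247122  -0.2619638   0.12563811] [ 0.3830136  -0.28525799  0.05722437] [ 5.40465049e-01 -8.61838732e-04  1.28705091e+00] 43
216 192 [0.58600037 0.32258774 0.14199377] [ 0.3830136  -0.00086184  0.05522064] [0.6131891  0.3578902  1.28705091] 66
236 193 [0.58298328 0.26175408 0.14269039] [ 0.3830136  -0.00086184  0.05501042] [0.60937922 0.2943213  1.28705091] 65
```

View pics/ctop.png

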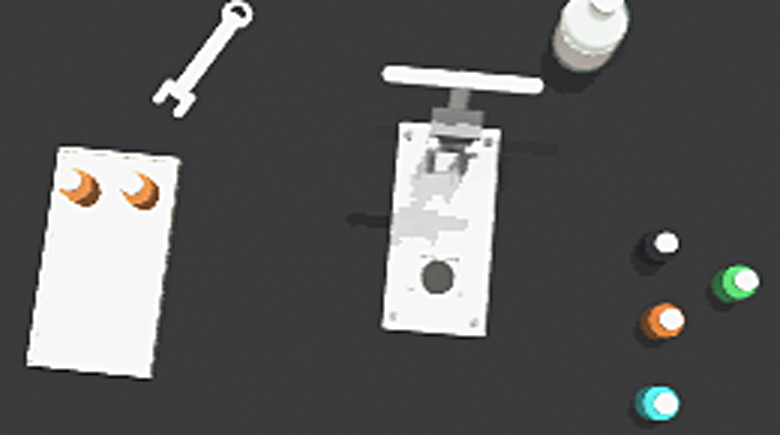

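View pics/cscene.png

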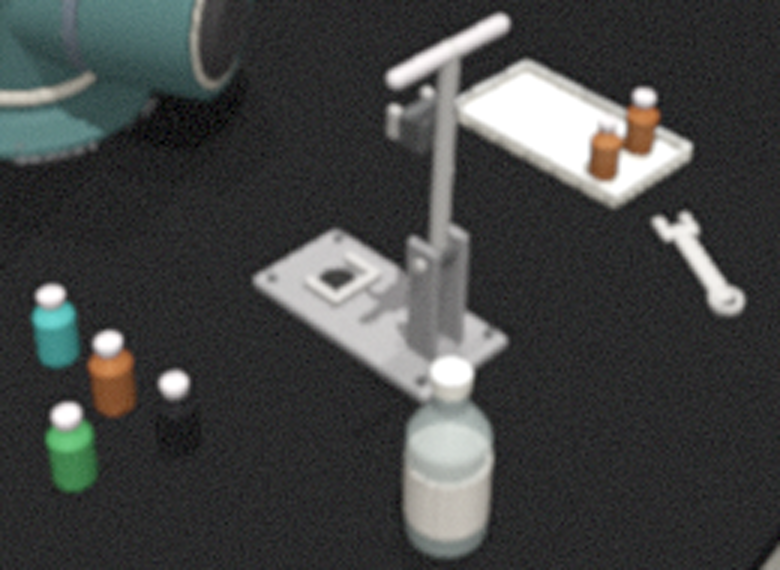

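The crops confirm it: the amber bottle with white cap at top (412,237) stands between the turquoise, black and green ones. The nest's dark disc is at top (335.7,222.3).

Run:
```python
from h import *
np.set_printoptions(precision=4,suppress=True)
t=load("top0.npz");s=load("scene0.npz")
def white(d,u,v,r,thr=180):
    g=d["image"].min(2)[v-r:v+r+1,u-r:u+r+1]; m=(g>thr).astype(np.uint8)
    n,l,st,c=cv2.connectedComponentsWithStats(m); i=1+np.argmax(st[1:,4]); return c[i]+[u-r,v-r],st[i,4]
for nm,a,b in [("amber",(413,236),(217,275)),("teal",(411,264),(197,260)),("green",(437,223),(202,300)),("black",(411,211),(238,289))]:
    ca,na=white(t,*a,8); cb,nb=white(s,*b,7,150)
    print(nm,ca,na,cb,nb,"top@.068",onz(t,*ca,.068)[:2],"scene@.066",onz(s,*cb,.064)[:2],two(t,ca,s,cb))
# nest disc
def disc(d,u,v,r):
    g=d["image"].max(2)[v-r:v+r+1,u-r:u+r+1]; print(g)
    m=(g<130).astype(np.uint8); n,l,st,c=cv2.connectedComponentsWithStats(m); i=l[r,r]; return c[i]+[u-r,v-r],st[i]
ct=disc(t,336,222,8); print(ct, onz(t,*ct[0],.012)); cs=disc(s,292,252,7); print(cs,onz(s,*cs[0],.012))
# plate corners
C=[(190+x/3-.33,130+y/3-.33) for x,y in [(400,123),(500,130),(485,335),(383,327)]]
Q=[onz(t,*c,.012) for c in C]; print("plate",np.array(Q)[:,:2]);
rear=(Q[0]+Q[1])/2;front=(Q[2]+Q[3])/2; ax=rear-front; print("yaw",np.degrees(np.arctan2(ax[1],ax[0])),np.linalg.norm(ax),front+ax/np.linalg.norm(ax)*.06)
H=[(190+x/3-.33,130+y/3-.33) for x,y in [(388,73),(540,86)]]
h=[onz(t,*c,.33) for c in H]; print("handle",h,(h[0]+h[1])/2, np.degrees(np.arctan2(*(h[0]-h[1])[1::-1]))-90, np.linalg.norm(h[0]-h[1]))
HS=[(180+x/3-.33,160+y/3-.33) for x,y in [(393,78),(504,22)]]
print("handle tri",two(t,H[0],s,HS[1]),two(t,H[1],s,HS[0]))
T=[(190+x/3-.33,130+y/3-.33) for x,y in [(60,148),(180,157),(152,377),(28,366)]]
print("tray",[onz(t,*c,.016)[:2] for c in T], np.mean([onz(t,*c,.016)[:2] for c in T],0))
P=cloud(t); g=t["image"].min(2)
```

```text
amber [413.381  235.9524] 42 [215.5538 273.9077] 65 top@.068 [ 0.4528 -0.2795] scene@.066 [ 0.4503 -0.2798] (array([ 0.4524, -0.2806,  0.0658]), np.float64(0.0014481714410624557))
teal [411.5 264. ] 44 [196.4407 258.2373] 59 top@.068 [ 0.3675 -0.2701] scene@.066 [ 0.3646 -0.2707] (array([ 0.3669, -0.2713,  0.0655]), np.float64(0.001731662542716093))
green [438.4146 222.878 ] 41 [201.6338 298.0704] 71 top@.068 [ 0.4927 -0.3589] scene@.066 [ 0.4898 -0.3595] (array([ 0.4923, -0.3602,  0.0661]), np.float64(0.001745659009972492))
black [411.9189 210.5405] 37 [237.4615 287.4   ] 65 top@.068 [ 0.5319 -0.2784] scene@.066 [ 0.5296 -0.2785] (array([ 0.5317, -0.2794,  0.0659]), np.float64(0.0013113745288550484))
[[248 248 250 250 250 250 250 249 248 248 248 248 248 248 248 248 247]
 [248 248 206 173 225 227 220 247 250 251 251 251 251 251 251 249 248]
 [248 248 250 252 255 249 205 192 248 239 221 204 192 192 160 250 248]
 [247 248 249 254 252 143  80  85  85  81 169 255 255 252 229 250 248]
 [248 249 253 236 111  88  92  95  96  91  87 127 255 253 245 248 248]
 [248 251 222 122  89  95  96  97 
[... 1827 characters left out ...]
0 226 213 192 175 167 175 188 198]]
(array([291.9796, 252.1633]), array([ 2,  5, 11,  6, 49], dtype=int32)) [ 0.5018 -0.0425  0.012 ]
plate [[ 0.6741 -0.0019]
 [ 0.6653 -0.1124]
 [ 0.4401 -0.0916]
 [ 0.4495  0.018 ]]
yaw -5.173950242769239 0.22586796592422675 [ 0.5045 -0.0422  0.012 ]
handle [array([0.6444, 0.0081, 0.33  ]), array([ 0.6322, -0.1187,  0.33  ])] [ 0.6383 -0.0553  0.33  ] -5.486906212474295 0.1273812242412648
handle tri (array([0.6453, 0.0083, 0.3274]), np.float64(0.0006042577683741322)) (array([ 0.6325, -0.1188,  0.3292]), np.float64(6.718146886984138e-05))
tray [array([0.6479, 0.3725]), array([0.6368, 0.2401]), array([0.3979, 0.2647]), array([0.4104, 0.3977])] [0.5233 0.3187]
```

```bash
cat >> h.py <<'E'
np.set_printoptions(precision=4,suppress=True)
NEST=np.array([.503,-.0415,.012]); YAW=np.radians(-5.3)
def st():
    from plant import ctrl
    s=ctrl.state(); M=R.from_rotvec(s["tool_rot"]).as_matrix()
    print("t",round(s["time_s"],2),"tcp",s["eef_pos"]*1000,"F",s["wrist_force"],"w",s["gripper_width"]*1000); print("axes x,y,z cols\n",M, "q",s["joint_positions"])
    return s,M
def to(p,yaw=None):
    """shift in tool axes mm to world p (TCP); yaw: desired world dir (deg) of tool x, tool down"""
    s,M=st(); print("dp",M.T@(np.array(p)-s["eef_pos"])*1000)
    if yaw is not None:
        a=np.radians(yaw); x=[np.cos(a),np.sin(a),0]; z=[0,0,-1.]; y=np.cross(z,x)
        D=np.array([x,y,z]).T; print("twist",R.from_matrix(M.T@D).as_rotvec())
E
python3 - <<'E'
from h import *
to([.4525,-.280,.13],-5.3)
t=load("top0.npz"); P=cloud(t)
q=P[120:160,370:405].reshape(-1,3); q=q[(q[:,2]>.06)&(q[:,2]<.3)]; print("reagent",q.min(0),q.max(0))
# cheeks in scene
s=load("scene0.npz"); P=cloud(s).reshape(-1,3)
c,si=np.cos(YAW),np.sin(YAW); L=(P-[NEST[0],NEST[1],0]); X=L[:,0]*c+L[:,1]*si; Y=-L[:,0]*si+L[:,1]*c
for a,b in [(.03,.06),(.06,.1),(.1,.13),(.14,.22),(.23,.27),(.31,.35)]:
    m=(P[:,2]>a)&(P[:,2]<b)&(abs(Y)<.08)&(X>.0)&(X<.2); print(a,b,m.sum(),np.percentile(X[m],[2,98]),np.percentile(Y[m],[2,98]))
E
```

```text
t 0.1 tcp [ 268.8843 -618.9419  217.9932] F [-0.1708 -0.0925  0.8501] w 93.13755922199861
axes x,y,z cols
 [[ 0.9172  0.3984 -0.0004]
 [ 0.3984 -0.9172  0.001 ]
 [ 0.     -0.001  -1.    ]] q [-1.1988  0.1165  1.4422 -0.      1.584  -0.0378]
dp [ 303.4552 -237.6249   88.2522]
twist [-0.001   0.0002  0.5023]
reagent [ 0.7305 -0.237   0.0604] [ 0.794  -0.1725  0.1749]
0.03 0.06 158 [0.1168 0.1486] [-0.0267  0.0153]
0.06 0.1 217 [0.1172 0.149 ] [-0.0268  0.0166]
0.1 0.13 178 [0.1162 0.1491] [-0.0279  0.0168]
0.14 0.22 155 [0.127  0.1423] [-0.0115  0.0019]
0.23 0.27 334 [0.091  0.1431] [-0.0266  0.0179]
0.31 0.35 278 [0.132  0.1453] [-0.067   0.0568]
```

```bash
sed -i 's/-5.3)/-5.6)/' h.py; python3 -m pendant '[{"dp":[38,-30,8],"twist":[0,0,0.06]},{"dp":[76,-60,16],"twist":[0,0,0.12]},{"dp":[114,-89,24],"twist":[0,0,0.19]},{"dp":[152,-119,33],"twist":[0,0,0.25]},{"dp":[190,-149,42],"twist":[0,0,0.32]},{"dp":[228,-178,50],"twist":[0,0,0.38]},{"dp":[266,-208,60],"twist":[0,0,0.44]},{"dp":[303,-237.5,68],"twist":[0,0,0.507]}]' 60 20
python3 - <<'E'
from h import *
to([.4525,-.280,.017],-5.6)
from plant import ctrl
d=ctrl.snapshot("top"); cv2.imwrite("pics/t1.png",cv2.resize(d["image"][150:330,280:500],None,fx=3,fy=3))
d=ctrl.snapshot("scene"); cv2.imwrite("pics/s1.png",cv2.resize(d["image"][150:350,120:380],None,fx=3,fy=3))
E
```

```text
time_s: 1.1
eef_pos: [0.4526, -0.279, 0.1501]
tool_rot: [-3.137, 0.156, 0.001]
wrist_force: [0.0, -0.1, 0.2]
gripper_width: 0.0598
t 1.1 tcp [ 452.5762 -278.9859  150.0635] F [ 0.0294 -0.0521  0.1596] w 59.7902821684323
axes x,y,z cols
 [[ 0.9951 -0.0992 -0.0003]
 [-0.0992 -0.9951  0.0002]
 [-0.0003 -0.0002 -1.    ]] q [-0.6004 -0.1728  1.8356  0.      1.4792  1.0697]
dp [  0.0686   1.0436 133.0633]
twist [-0.0002  0.0003 -0.0016]
```

View pics/s1.png

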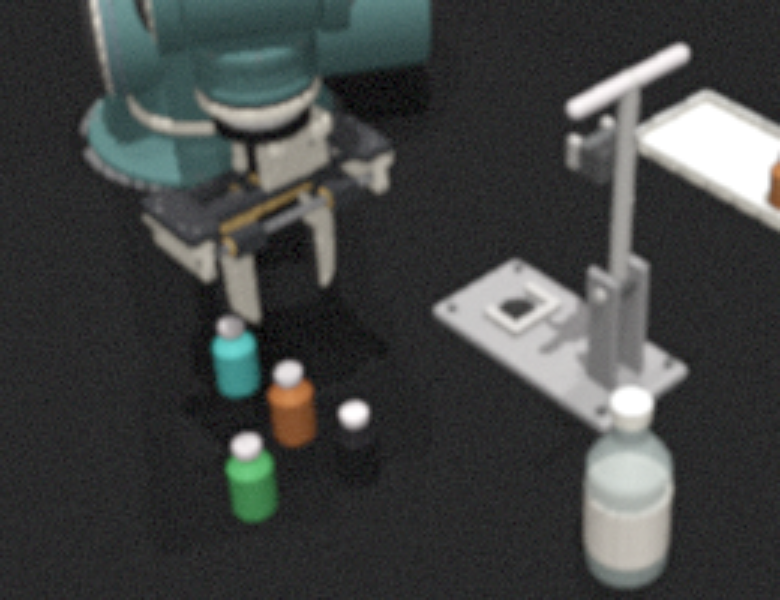

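The scene picture shows the open gripper above the amber bottle (crop 290,400), clear of the turquoise (235,360), green (252,480) and black (355,440) ones. Descending.

```bash
python3 -m pendant '[{"dp":[0,0.5,22],"twist":[0,0,0]},{"dp":[0,1,44],"twist":[0,0,0]},{"dp":[0,1,66],"twist":[0,0,0]},{"dp":[0,1,84],"twist":[0,0,0]},{"dp":[0,1,100],"twist":[0,0,0]},{"dp":[0,1,114],"twist":[0,0,0]},{"dp":[0,1,125],"twist":[0,0,0]},{"dp":[0,1,133],"twist":[0,0,0]}]' 60 15
python3 -m pendant '[{"dp":[0,0,0],"twist":[0,0,0]},{"dp":[0,0,0],"twist":[0,0,0]},{"dp":[0,0,0],"twist":[0,0,0]},{"dp":[0,0,0],"twist":[0,0,0]},{"dp":[0,0,0],"twist":[0,0,0]},{"dp":[0,0,0],"twist":[0,0,0]},{"dp":[0,0,0],"twist":[0,0,0]},{"dp":[0,0,0],"twist":[0,0,0]}]' 30 15
python3 - <<'E'
from h import *
from plant import ctrl
st()
d=ctrl.snapshot("scene"); cv2.imwrite("pics/s2.png",cv2.resize(d["image"][220:340,150:310],None,fx=4,fy=4))
E
```

```text
time_s: 2.2
eef_pos: [0.4521, -0.2816, 0.0171]
tool_rot: [-3.138, 0.153, 0.0]
wrist_force: [-0.5, 0.4, -0.8]
gripper_width: 0.0599
time_s: 3.2
eef_pos: [0.4524, -0.2817, 0.0181]
tool_rot: [3.138, -0.153, 0.001]
wrist_force: [-0.2, 0.6, 6.2]
gripper_width: 0.0355
t 3.2 tcp [ 452.3681 -281.6924   18.1405] F [-0.2417  0.6358  6.2189] w 35.469157576165344
axes x,y,z cols
 [[ 0.9953 -0.097   0.0006]
 [-0.097  -0.9953 -0.0004]
 [ 0.0006  0.0003 -1.    ]] q [-0.6048 -0.0641  1.961   0.0001  1.2439  1.0631]
```

View pics/s2.png

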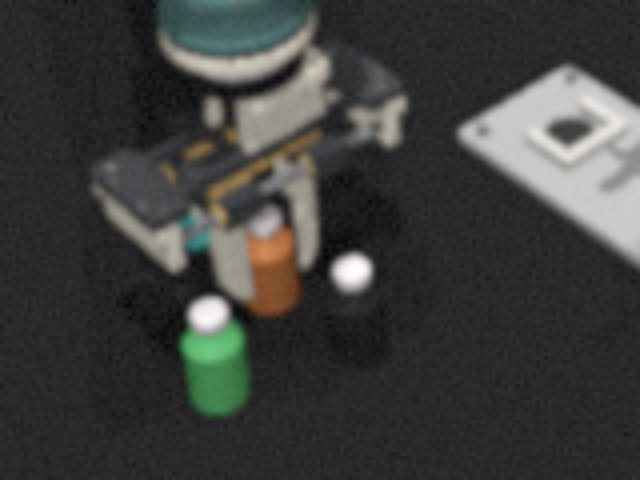

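```bash
python3 -m pendant '[{"dp":[0,0,-4],"twist":[0,0,0]},{"dp":[0,0,-12],"twist":[0,0,0]},{"dp":[0,0,-24],"twist":[0,0,0]},{"dp":[0,0,-38],"twist":[0,0,0]},{"dp":[0,0,-54],"twist":[0,0,0]},{"dp":[0,0,-70],"twist":[0,0,0]},{"dp":[0,0,-84],"twist":[0,0,0]},{"dp":[0,0,-92],"twist":[0,0,0]}]' 30 15
python3 - <<'E'
from h import *
to([.503,-.0415,.10],-5.6)
from plant import ctrl
d=ctrl.snapshot("scene"); cv2.imwrite("pics/s3.png",cv2.resize(d["image"][190:340,150:350],None,fx=4,fy=4))
E
```

```text
time_s: 4.25
eef_pos: [0.4523, -0.2817, 0.1108]
tool_rot: [3.137, -0.153, 0.001]
wrist_force: [-0.4, -0.4, -0.8]
gripper_width: 0.0358
t 4.25 tcp [ 452.2966 -281.684   110.7885] F [-0.4193 -0.3676 -0.8351] w 35.81728689349761
axes x,y,z cols
 [[ 0.9953 -0.0971  0.0007]
 [-0.0971 -0.9953 -0.0005]
 [ 0.0008  0.0004 -1.    ]] q [-0.6049 -0.1472  1.878  -0.      1.4099  1.0631]
dp [  27.1409 -243.9761   10.7051]
twist [ 0.0004 -0.0008  0.0005]
```

View pics/s3.png

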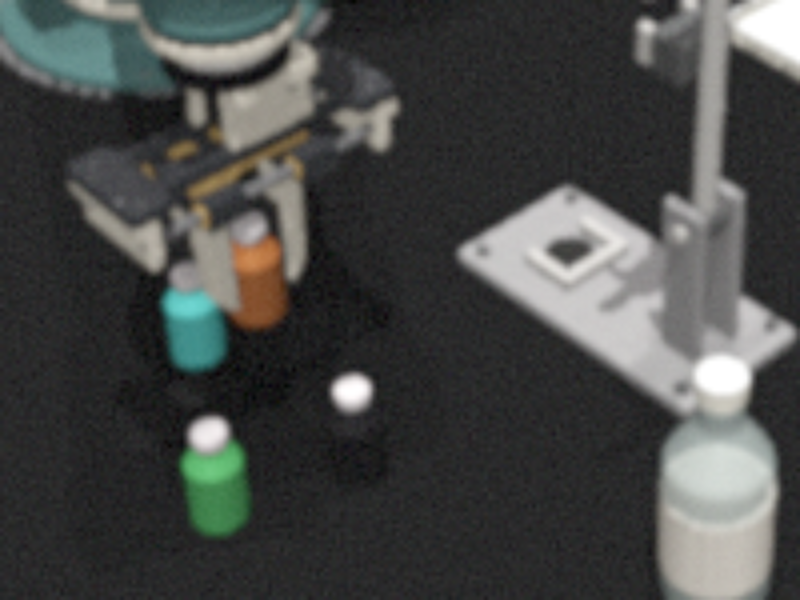

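The bottle is held and lifted (crop 255,280), neighbours unmoved. Moving over the nest.

```bash
python3 -m pendant '[{"dp":[2,-18,0],"twist":[0,0,0]},{"dp":[6,-52,0],"twist":[0,0,0]},{"dp":[10,-90,0],"twist":[0,0,0]},{"dp":[14,-128,0],"twist":[0,0,0]},{"dp":[18,-166,2],"twist":[0,0,0]},{"dp":[22,-202,6],"twist":[0,0,0]},{"dp":[26,-230,9],"twist":[0,0,0]},{"dp":[27,-244,10.7],"twist":[0,0,0]}]' 30 15
python3 - <<'E'
from h import *
to([.503,-.0415,.031],-5.6)
from plant import ctrl
d=ctrl.snapshot("scene"); np.savez("s4.npz",**d);cv2.imwrite("pics/s4.png",cv2.resize(d["image"][170:320,200:400],None,fx=4,fy=4))
t=ctrl.snapshot("top"); np.savez("t4.npz",**t);cv2.imwrite("pics/t4.png",cv2.resize(t["image"][150:270,260:420],None,fx=4,fy=4))
E
```

```text
time_s: 5.3
eef_pos: [0.5024, -0.0394, 0.0982]
tool_rot: [-3.138, 0.15, 0.002]
wrist_force: [0.6, -0.7, -1.2]
gripper_width: 0.036
t 5.3 tcp [502.3507 -39.4196  98.2234] F [ 0.6058 -0.6571 -1.2342] w 36.010001765134945
axes x,y,z cols
 [[ 0.9954 -0.0954 -0.001 ]
 [-0.0954 -0.9954  0.0003]
 [-0.0011 -0.0002 -1.    ]] q [-0.129  -0.2046  1.9487  0.0002  1.3986  1.5373]
dp [ 0.9169  2.0217 67.222 ]
twist [-0.0002  0.0011  0.0022]
```

View pics/s4.png

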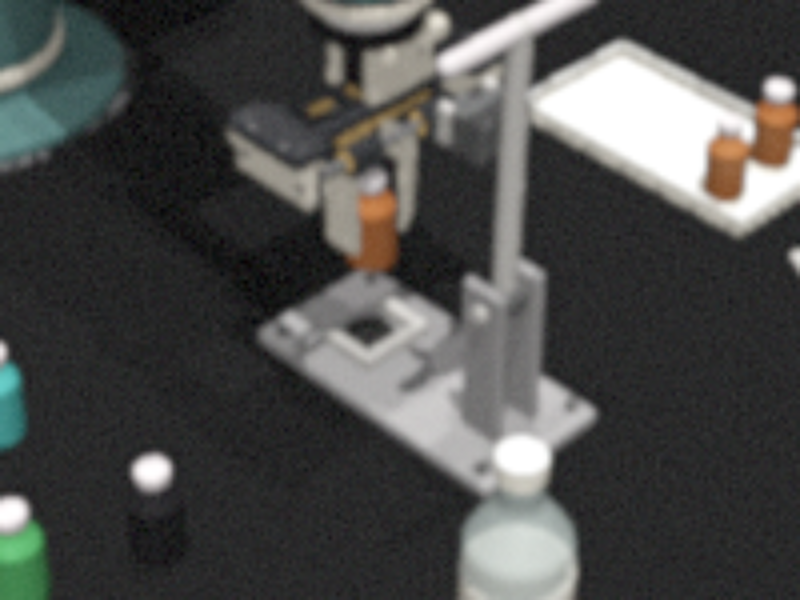

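View pics/t4.png

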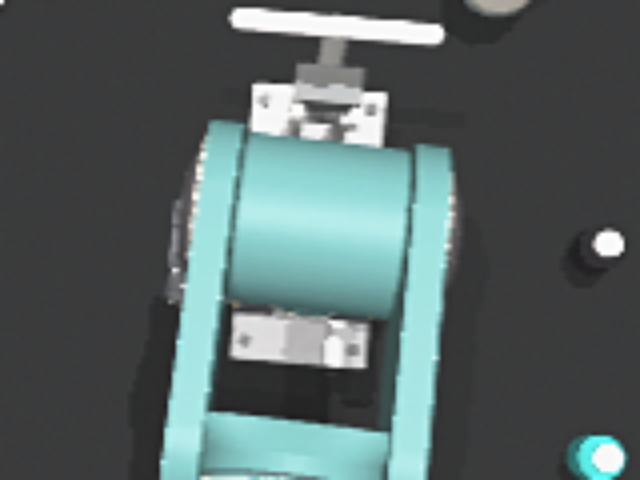

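```bash
python3 -m pendant '[{"dp":[0,0,6],"twist":[0,0,0]},{"dp":[0,0,16],"twist":[0,0,0]},{"dp":[0,0,28],"twist":[0,0,0]},{"dp":[0,0,38],"twist":[0,0,0]},{"dp":[0,0,46],"twist":[0,0,0]},{"dp":[0,0,52],"twist":[0,0,0]},{"dp":[0,0,54],"twist":[0,0,0]},{"dp":[0,0,54],"twist":[0,0,0]}]' 30 15
python3 - <<'E'
from h import *
to([.503,-.0415,.031],-5.6)
from plant import ctrl
d=ctrl.snapshot("scene"); np.savez("s5.npz",**d);cv2.imwrite("pics/s5.png",cv2.resize(d["image"][200:290,240:340],None,fx=6,fy=6,interpolation=cv2.INTER_CUBIC))
hsv=cv2.cvtColor(d["image"],cv2.COLOR_BGR2HSV); m=cv2.inRange(hsv,(3,100,40),(20,255,255)); m[:200]=0;m[290:]=0;m[:,:240]=0;m[:,340:]=0
n,l,s_,c=cv2.connectedComponentsWithStats(m); i=1+np.argmax(s_[1:,4]); print(s_[i],c[i])
for z in (.027,.05,.073): print(z,proj(d,[.503,-.0415,z]))
E
```

```text
time_s: 6.4
eef_pos: [0.5028, -0.0413, 0.0451]
tool_rot: [-3.138, 0.153, -0.0]
wrist_force: [0.3, -0.6, -0.4]
gripper_width: 0.0354
t 6.4 tcp [502.7677 -41.2882  45.051 ] F [ 0.3053 -0.5869 -0.3903] w 35.38404735928546
axes x,y,z cols
 [[ 0.9953 -0.097   0.0002]
 [-0.097  -0.9953  0.    ]
 [ 0.0002 -0.     -1.    ]] q [-0.1325 -0.1578  1.9991  0.      1.3001  1.5354]
dp [ 0.2492  0.1886 14.0511]
twist [-0.     -0.0002  0.0006]
[287 233  12  21 161] [293.4161 243.5839]
0.027 (np.float64(292.45137171591057), np.float64(248.11049219492423))
0.05 (np.float64(292.33932802706914), np.float64(241.8185064775278))
0.073 (np.float64(292.2253106415518), np.float64(235.4156847869137))
```

View pics/s5.png

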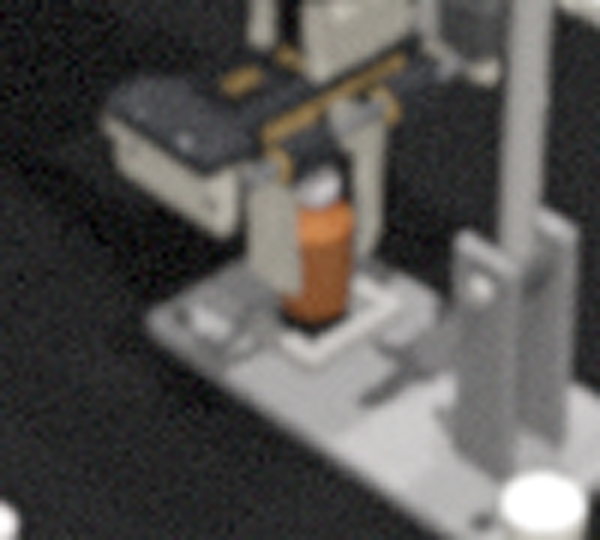

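The bottle (crop 325,265) hangs centred between the fences. Lowering gently.

```bash
python3 -m pendant '[{"dp":[0,0,3],"twist":[0,0,0]},{"dp":[0,0,6],"twist":[0,0,0]},{"dp":[0,0,8],"twist":[0,0,0]},{"dp":[0,0,10],"twist":[0,0,0]},{"dp":[0,0,12],"twist":[0,0,0]},{"dp":[0,0,13.5],"twist":[0,0,0]},{"dp":[0,0,14.5],"twist":[0,0,0]},{"dp":[0,0,14.5],"twist":[0,0,0]}]' 30 15; python3 -c "from h import *;st()"
```

```text
time_s: 7.45
eef_pos: [0.5027, -0.0413, 0.0304]
tool_rot: [3.138, -0.153, -0.0]
wrist_force: [0.1, -0.1, -1.9]
gripper_width: 0.0357
t 7.45 tcp [502.6617 -41.3385  30.4004] F [ 0.1219 -0.0912 -1.9465] w 35.66880392479469
axes x,y,z cols
 [[ 0.9953 -0.0971 -0.0001]
 [-0.0971 -0.9953 -0.    ]
 [-0.0001  0.     -1.    ]] q [-0.1326 -0.1427  2.0113 -0.      1.273   1.5354]
```

```bash
python3 -m pendant '[{"dp":[0,0,0.5],"twist":[0,0,0]},{"dp":[0,0,1],"twist":[0,0,0]},{"dp":[0,0,1],"twist":[0,0,0]},{"dp":[0,0,1],"twist":[0,0,0]},{"dp":[0,0,1],"twist":[0,0,0]},{"dp":[0,0,1],"twist":[0,0,0]},{"dp":[0,0,1],"twist":[0,0,0]},{"dp":[0,0,1],"twist":[0,0,0]}]' 30 15; python3 -c "from h import *;st()"
```

```text
time_s: 8.45
eef_pos: [0.5029, -0.0413, 0.0301]
tool_rot: [3.138, -0.153, 0.001]
wrist_force: [-3.3, 0.4, 7.3]
gripper_width: 0.0354
t 8.45 tcp [502.8538 -41.3465  30.1463] F [-3.263   0.3667  7.2919] w 35.40604421730711
axes x,y,z cols
 [[ 0.9953 -0.097   0.0004]
 [-0.097  -0.9953 -0.    ]
 [ 0.0004 -0.     -1.    ]] q [-0.1326 -0.1423  2.0115  0.      1.272   1.5354]
```

Contact is felt (7 N up). Releasing.

```bash
python3 -m pendant '[{"dp":[0,0,0],"twist":[0,0,0]},{"dp":[0,0,0],"twist":[0,0,0]},{"dp":[0,0,0],"twist":[0,0,0]},{"dp":[0,0,0],"twist":[0,0,0]},{"dp":[0,0,0],"twist":[0,0,0]},{"dp":[0,0,0],"twist":[0,0,0]},{"dp":[0,0,0],"twist":[0,0,0]},{"dp":[0,0,0],"twist":[0,0,0]}]' 60 15; 
python3 -m pendant '[{"dp":[0,0,-6],"twist":[0,0,0]},{"dp":[0,0,-16],"twist":[0,0,0]},{"dp":[0,0,-30],"twist":[0,0,0]},{"dp":[0,0,-46],"twist":[0,0,0]},{"dp":[0,0,-62],"twist":[0,0,0]},{"dp":[0,0,-78],"twist":[0,0,0]},{"dp":[0,0,-92],"twist":[0,0,0]},{"dp":[0,0,-100],"twist":[0,0,0]}]' 60 15
python3 - <<'E'
from h import *
st()
from plant import ctrl
d=ctrl.snapshot("scene"); np.savez("s6.npz",**d);cv2.imwrite("pics/s6.png",cv2.resize(d["image"][200:290,240:340],None,fx=6,fy=6,interpolation=cv2.INTER_CUBIC))
E
```

```text
time_s: 9.45
eef_pos: [0.5027, -0.0413, 0.0294]
tool_rot: [-3.138, 0.153, -0.0]
wrist_force: [-0.5, 0.0, 0.5]
gripper_width: 0.0598
time_s: 10.45
eef_pos: [0.5029, -0.0414, 0.1305]
tool_rot: [3.138, -0.153, 0.001]
wrist_force: [-0.0, 0.6, 0.2]
gripper_width: 0.0602
t 10.45 tcp [502.8676 -41.3521 130.536 ] F [-0.0434  0.5972  0.2069] w 60.170349121185204
axes x,y,z cols
 [[ 0.9953 -0.097   0.0008]
 [-0.097  -0.9953 -0.0001]
 [ 0.0008 -0.     -1.    ]] q [-0.1326 -0.226   1.9129  0.      1.4539  1.5353]
```

View pics/s6.png

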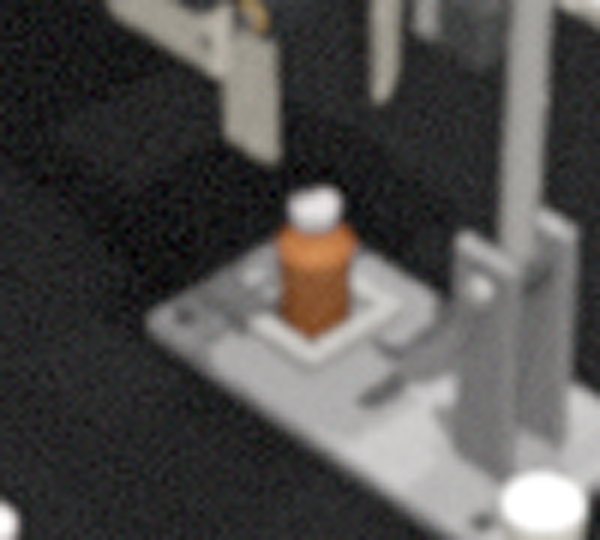

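The bottle stands upright in the nest (crop 316,270), let go, gripper clear. Now up and back, then turn the jaws along the nest's x for the bar.

```bash
python3 -m pendant '[{"dp":[-8,0,-30],"twist":[0,0,0]},{"dp":[-16,0,-66],"twist":[0,0,0]},{"dp":[-24,0,-104],"twist":[0,0,0]},{"dp":[-32,0,-142],"twist":[0,0,0]},{"dp":[-40,0,-180],"twist":[0,0,-0.12]},{"dp":[-48,0,-218],"twist":[0,0,-0.28]},{"dp":[-56,0,-254],"twist":[0,0,-0.44]},{"dp":[-60,0,-280],"twist":[0,0,-0.6]}]' 60 15
python3 - <<'E'
from h import *
x=np.array([np.cos(YAW),np.sin(YAW),0]);y=np.array([-x[1],x[0],0])
b=np.array([NEST[0],NEST[1],0])+.136*x+.038*y
print("barleft",b); to([b[0],b[1],.375],84.4)
from plant import ctrl
d=ctrl.snapshot("scene"); np.savez("s7.npz",**d);t=ctrl.snapshot("top"); np.savez("t7.npz",**t)
cv2.imwrite("pics/s7.png",cv2.resize(d["image"][60:310,180:440],None,fx=3,fy=3,interpolation=cv2.INTER_CUBIC))
cv2.imwrite("pics/t7.png",cv2.resize(t["image"][120:300,240:440],None,fx=4,fy=4)[:600])
E
```

```text
time_s: 11.5
eef_pos: [0.4426, -0.0355, 0.4109]
tool_rot: [3.04, 0.789, 0.001]
wrist_force: [-0.2, -0.1, -0.2]
gripper_width: 0.0601
barleft [ 0.6421 -0.017   0.    ]
t 11.5 tcp [442.6372 -35.469  410.8856] F [-0.1622 -0.0896 -0.2163] w 60.115624742176536
axes x,y,z cols
 [[ 0.8737  0.4865  0.0008]
 [ 0.4865 -0.8737 -0.0001]
 [ 0.0006  0.0004 -1.    ]] q [-0.1374 -0.3674  1.5711  0.      1.9371  0.9253]
dp [183.2154  80.8277  36.0373]
twist [ 0.0007 -0.0004 -0.965 ]
```

View pics/s7.png

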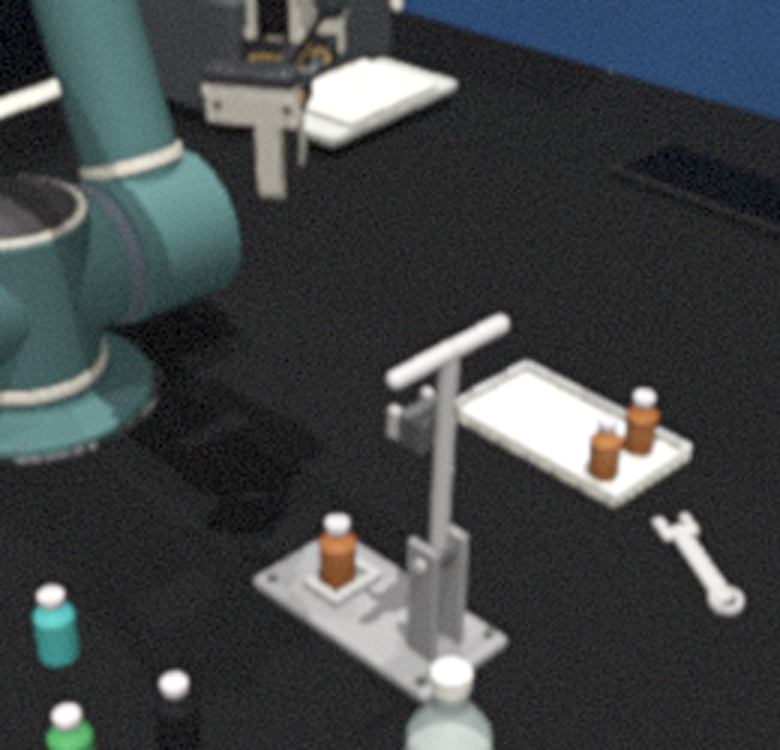

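View pics/t7.png

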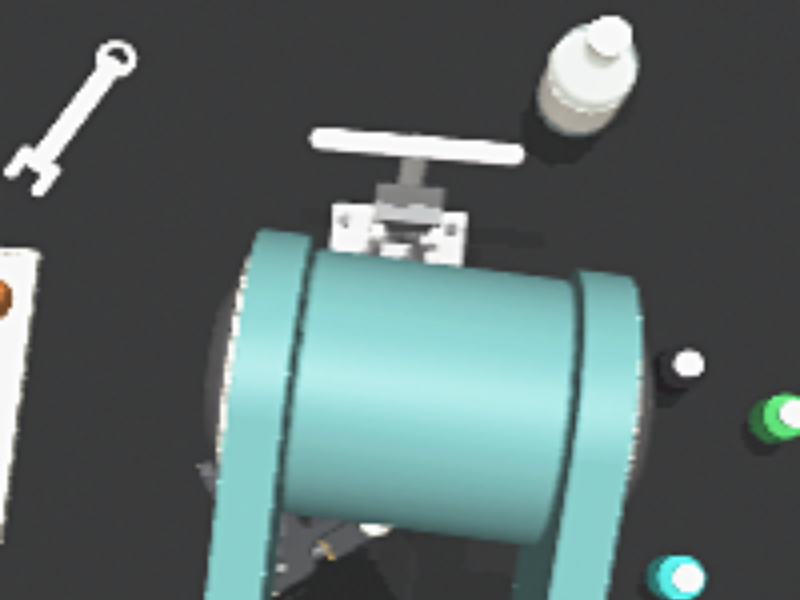

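The picture shows the bottle standing in the nest (338,550), lever upright with bar (390,380)-(505,322). Moving above the bar's left part.

```bash
python3 -m pendant '[{"dp":[18,8,2],"twist":[0,0,-0.15]},{"dp":[45,20,5],"twist":[0,0,-0.30]},{"dp":[74,33,8],"twist":[0,0,-0.45]},{"dp":[103,46,11],"twist":[0,0,-0.6]},{"dp":[132,58,14],"twist":[0,0,-0.72]},{"dp":[156,69,17],"twist":[0,0,-0.84]},{"dp":[175,77,19],"twist":[0,0,-0.93]},{"dp":[183,81,20],"twist":[0,0,-0.965]}]' 60 15
python3 - <<'E'
from h import *
to([.642,-.017,.309],84.4)
from plant import ctrl
d=ctrl.snapshot("scene"); np.savez("s8.npz",**d);t=ctrl.snapshot("top"); np.savez("t8.npz",**t)
cv2.imwrite("pics/s8.png",cv2.resize(d["image"][100:250,240:440],None,fx=4,fy=4,interpolation=cv2.INTER_CUBIC))
cv2.imwrite("pics/t8.png",cv2.resize(t["image"][100:250,240:440],None,fx=4,fy=4)[:600])
E
```

```text
time_s: 12.6
eef_pos: [0.6431, -0.0182, 0.3873]
tool_rot: [-2.332, -2.102, 0.003]
wrist_force: [0.4, 0.5, 0.4]
gripper_width: 0.0599
t 12.6 tcp [643.1026 -18.2226 387.2974] F [0.4072 0.511  0.3587] w 59.89340744748661
axes x,y,z cols
 [[ 0.1037  0.9946 -0.0027]
 [ 0.9946 -0.1037  0.0002]
 [-0.0001 -0.0027 -1.    ]] q [-0.068   0.0544  1.2366 -0.      1.8532  0.0359]
dp [ 1.1102 -1.012  78.3003]
twist [-0.0027  0.0001 -0.0061]
```

View pics/s8.png

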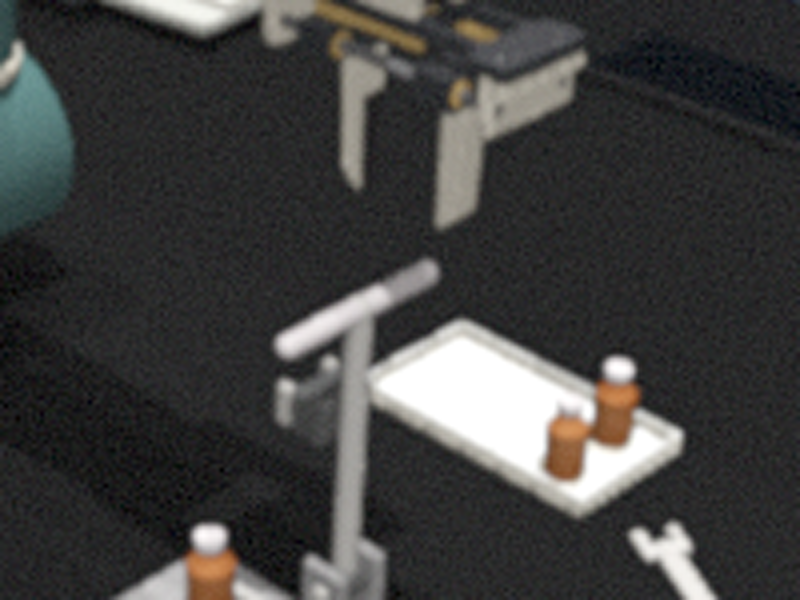

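Fingers straddle the bar's left part (crop 340-480, 150-225 above the bar end 430,270). Descending, then pinching.

```bash
python3 -m pendant '[{"dp":[0,0,8],"twist":[0,0,0]},{"dp":[0,0,22],"twist":[0,0,0]},{"dp":[0,0,36],"twist":[0,0,0]},{"dp":[0,0,50],"twist":[0,0,0]},{"dp":[0,0,62],"twist":[0,0,0]},{"dp":[0,0,72],"twist":[0,0,0]},{"dp":[0,0,79],"twist":[0,0,0]},{"dp":[0,0,82],"twist":[0,0,0]}]' 60 30
python3 - <<'E'
from h import *
to([.642,-.017,.309],84.4)
from plant import ctrl
d=ctrl.snapshot("scene"); np.savez("s9.npz",**d)
cv2.imwrite("pics/s9.png",cv2.resize(d["image"][100:250,240:440],None,fx=4,fy=4,interpolation=cv2.INTER_CUBIC))
E
```

```text
time_s: 13.7
eef_pos: [0.6423, -0.0183, 0.3071]
tool_rot: [-2.333, -2.104, 0.0]
wrist_force: [-0.6, -0.7, -0.2]
gripper_width: 0.0601
t 13.7 tcp [642.32   -18.3033 307.1219] F [-0.5756 -0.7276 -0.2189] w 60.089112287111725
axes x,y,z cols
 [[ 0.1028  0.9947 -0.0002]
 [ 0.9947 -0.1028 -0.    ]
 [-0.     -0.0002 -1.    ]] q [-0.0682  0.0362  1.3842 -0.      1.7214  0.0348]
dp [ 1.2635 -0.4526 -1.878 ]
twist [-0.0002  0.     -0.0053]
```

View pics/s9.png

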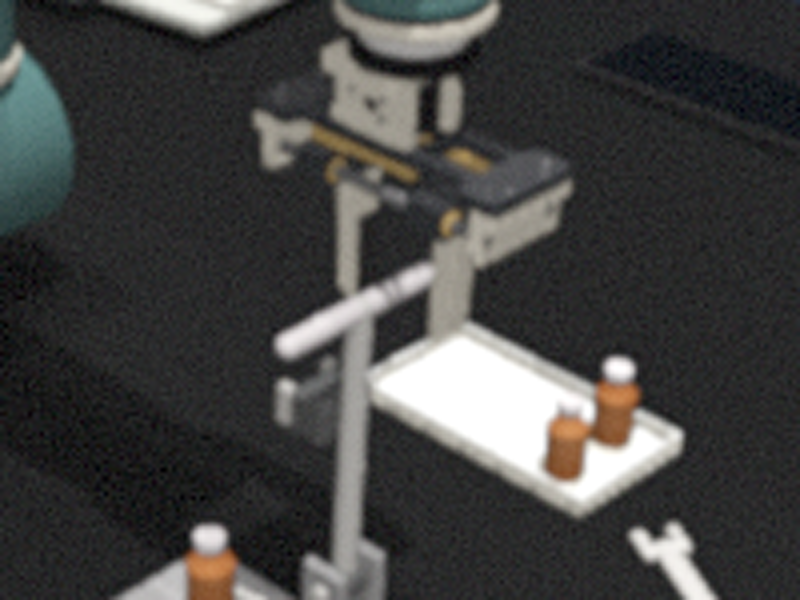

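The bar lies between the fingers. Pinching.

```bash
python3 -m pendant '[{"dp":[0,0,0],"twist":[0,0,0]},{"dp":[0,0,0],"twist":[0,0,0]},{"dp":[0,0,0],"twist":[0,0,0]},{"dp":[0,0,0],"twist":[0,0,0]},{"dp":[0,0,0],"twist":[0,0,0]},{"dp":[0,0,0],"twist":[0,0,0]},{"dp":[0,0,0],"twist":[0,0,0]},{"dp":[0,0,0],"twist":[0,0,0]}]' 0 30
python3 - <<'E'
from h import *
st()
# arc: tool y=+nest x, z down. lever angle th from rest; bar pos r=210 at angle 1.6-th above level toward -x
r=210
for th in np.linspace(0,1.62,19):
    a=1.6-th # x from hinge = -r cos a ; z = r sin a
    # at rest a=1.6 -> slightly behind
    dx=-r*np.cos(a)+r*np.cos(1.6); dz=r*np.sin(a)-r*np.sin(1.6)
    print(round(th,3),"dp y %.1f z %.1f"%(dx,-dz))
E
```

```text
time_s: 14.75
eef_pos: [0.6422, -0.0183, 0.3075]
tool_rot: [-2.333, -2.104, 0.0]
wrist_force: [-4.2, 0.2, 1.5]
gripper_width: 0.0128
t 14.75 tcp [642.2083 -18.288  307.4611] F [-4.2101  0.2059  1.504 ] w 12.841516464091805
axes x,y,z cols
 [[ 0.1028  0.9947 -0.0003]
 [ 0.9947 -0.1028 -0.    ]
 [-0.     -0.0003 -1.    ]] q [-0.0682  0.036   1.3838 -0.      1.7221  0.0348]
0.0 dp y 0.0 z -0.0
0.09 dp y -18.9 z 0.3
0.18 dp y -37.7 z 2.3
0.27 dp y -56.2 z 6.0
0.36 dp y -74.3 z 11.3
0.45 dp y -91.9 z 18.2
0.54 dp y -108.8 z 26.7
0.63 dp y -124.8 z 36.7
0.72 dp y -139.9 z 48.1
0.81 dp y -153.9 z 60.7
0.9 dp y -166.7 z 74.6
0.99 dp y -178.3 z 89.6
1.08 dp y -188.4 z 105.6
1.17 dp y -197.0 z 122.4
1.26 dp y -204.1 z 139.9
1.35 dp y -209.6 z 158.0
1.44 dp y -213.4 z 176.5
1.53 dp y -215.6 z 195.2
1.62 dp y -216.1 z 214.1
```

```bash
python3 -m pendant '[{"dp":[0,-10,0.1],"twist":[0,0,0]},{"dp":[0,-28,1],"twist":[0,0,0]},{"dp":[0,-47,4],"twist":[0,0,0]},{"dp":[0,-65,8.5],"twist":[0,0,0]},{"dp":[0,-83,14.5],"twist":[0,0,0]},{"dp":[0,-100,22],"twist":[0,0,0]},{"dp":[0,-117,31.5],"twist":[0,0,0]},{"dp":[0,-124.8,36.7],"twist":[0,0,0]}]' 0 30
python3 - <<'E'
from h import *
st()
from plant import ctrl
d=ctrl.snapshot("scene"); np.savez("s10.npz",**d)
cv2.imwrite("pics/s10.png",cv2.resize(d["image"][100:300,200:440],None,fx=3,fy=3,interpolation=cv2.INTER_CUBIC))
E
```

```text
time_s: 15.75
eef_pos: [0.5178, -0.0054, 0.2712]
tool_rot: [2.332, 2.103, 0.002]
wrist_force: [2.9, 0.5, 5.2]
gripper_width: 0.0131
t 15.75 tcp [517.7537  -5.3836 271.1687] F [2.903  0.4771 5.2273] w 13.081233294196632
axes x,y,z cols
 [[ 0.1027  0.9947  0.002 ]
 [ 0.9947 -0.1027 -0.0001]
 [ 0.0001  0.002  -1.    ]] q [-0.0597 -0.2394  1.6967  0.      1.6822  0.0432]
```

View pics/s10.png

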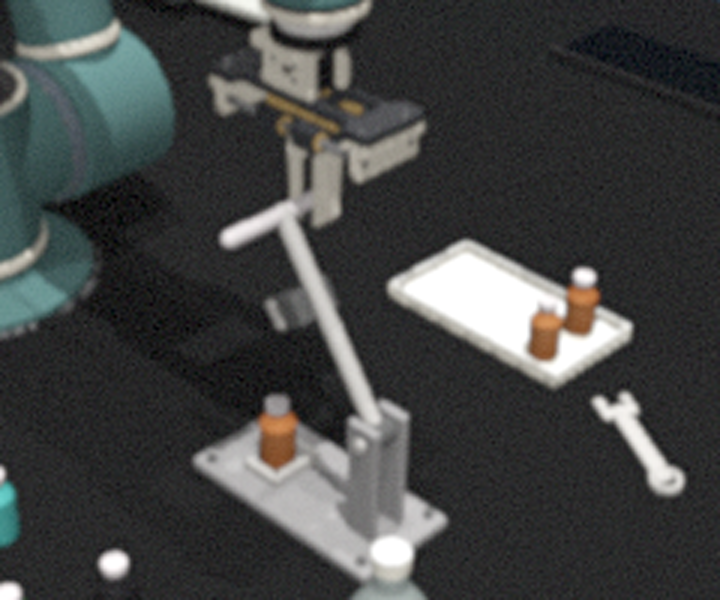

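```bash
python3 -m pendant '[{"dp":[0,-8,6],"twist":[0,0,0]},{"dp":[0,-22,17.5],"twist":[0,0,0]},{"dp":[0,-35.5,31],"twist":[0,0,0]},{"dp":[0,-48,45],"twist":[0,0,0]},{"dp":[0,-59,61],"twist":[0,0,0]},{"dp":[0,-68,77],"twist":[0,0,0]},{"dp":[0,-76.4,95.3],"twist":[0,0,0]},{"dp":[0,-79.3,103.2],"twist":[0,0,0]}]' 0 30
python3 - <<'E'
from h import *
st()
from plant import ctrl
d=ctrl.snapshot("scene"); np.savez("s11.npz",**d)
cv2.imwrite("pics/s11.png",cv2.resize(d["image"][100:300,200:440],None,fx=3,fy=3,interpolation=cv2.INTER_CUBIC))
E
```

```text
time_s: 16.8
eef_pos: [0.4393, 0.0026, 0.1674]
tool_rot: [2.333, 2.104, 0.0]
wrist_force: [1.1, -0.6, 5.7]
gripper_width: 0.0133
t 16.8 tcp [439.3166   2.6433 167.3798] F [ 1.0812 -0.5847  5.7002] w 13.332702537379957
axes x,y,z cols
 [[ 0.1028  0.9947  0.0004]
 [ 0.9947 -0.1028 -0.0001]
 [-0.0001  0.0004 -1.    ]] q [-0.052  -0.4036  1.9893 -0.0001  1.5555  0.051 ]
```

View pics/s11.png

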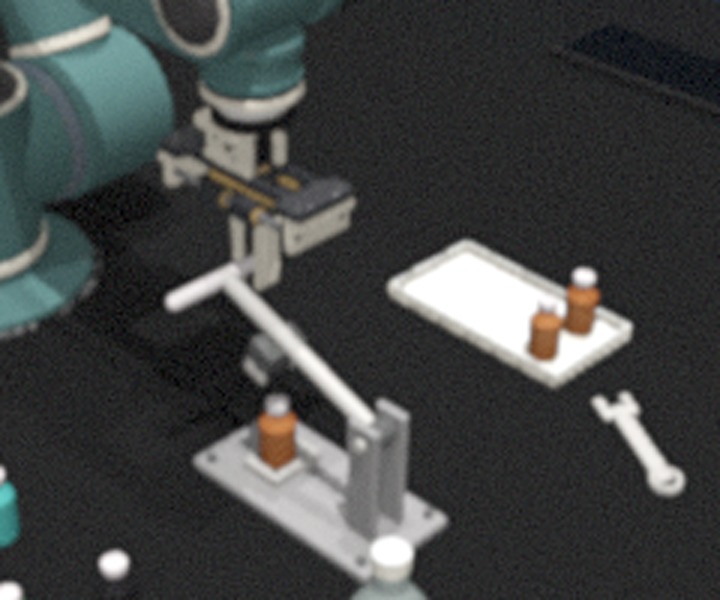

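The lever is well on its way, die above the cap, bottle standing at crop (278,440). Down to the stop.

```bash
python3 -m pendant '[{"dp":[0,-3,9],"twist":[0,0,0]},{"dp":[0,-5.5,18],"twist":[0,0,0]},{"dp":[0,-7.5,27.5],"twist":[0,0,0]},{"dp":[0,-9.3,36.6],"twist":[0,0,0]},{"dp":[0,-10.6,46],"twist":[0,0,0]},{"dp":[0,-11.5,55.3],"twist":[0,0,0]},{"dp":[0,-12,64],"twist":[0,0,0]},{"dp":[0,-12,71],"twist":[0,0,0]}]' 0 30
python3 - <<'E'
from h import *
st()
from plant import ctrl
d=ctrl.snapshot("scene"); np.savez("s12.npz",**d)
cv2.imwrite("pics/s12.png",cv2.resize(d["image"][150:300,200:400],None,fx=4,fy=4,interpolation=cv2.INTER_CUBIC))
E
```

```text
time_s: 17.85
eef_pos: [0.4266, 0.0038, 0.0965]
tool_rot: [-2.331, -2.103, 0.004]
wrist_force: [-11.9, -0.1, 6.8]
gripper_width: 0.0128
t 17.85 tcp [426.5761   3.846   96.4503] F [-11.9482  -0.0779   6.8024] w 12.759298207124841
axes x,y,z cols
 [[ 0.1029  0.9947 -0.0032]
 [ 0.9947 -0.1029 -0.0001]
 [-0.0004 -0.0032 -1.    ]] q [-0.0506 -0.3957  2.0996 -0.0002  1.441   0.0524]
```

View pics/s12.png

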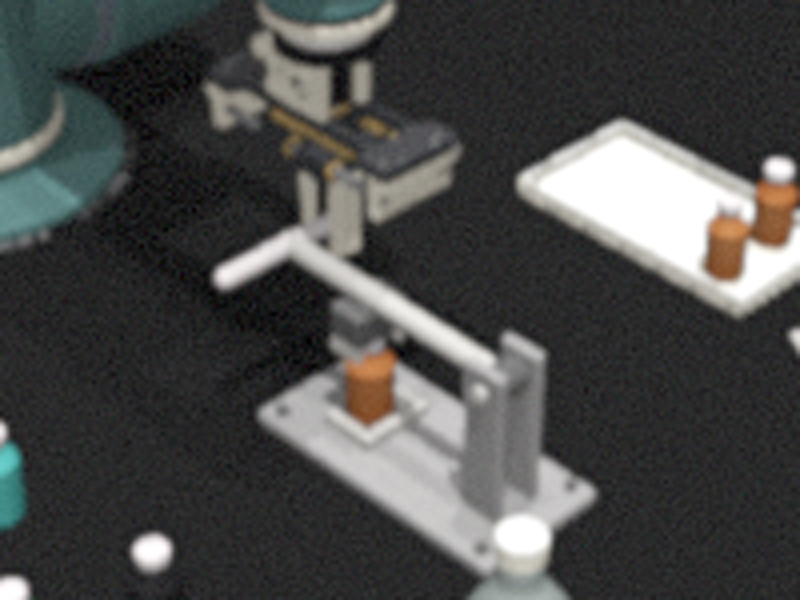

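```bash
python3 -m pendant '[{"dp":[0,-0.5,1],"twist":[0,0,0]},{"dp":[0,-1,2],"twist":[0,0,0]},{"dp":[0,-1,3],"twist":[0,0,0]},{"dp":[0,-1,4],"twist":[0,0,0]},{"dp":[0,-1,4],"twist":[0,0,0]},{"dp":[0,-1,4],"twist":[0,0,0]},{"dp":[0,-1,4],"twist":[0,0,0]},{"dp":[0,-1,4],"twist":[0,0,0]}]' 0 30
python3 - <<'E'
from h import *
st()
from plant import ctrl
d=ctrl.snapshot("scene"); np.savez("s13.npz",**d)
cv2.imwrite("pics/s13.png",cv2.resize(d["image"][180:280,230:350],None,fx=6,fy=6,interpolation=cv2.INTER_CUBIC))
# predicted px of the bar's right end & mid for angles
x=np.array([np.cos(YAW),np.sin(YAW),0]);y=np.array([-x[1],x[0],0])
for th in (1.4,1.5,1.55,1.6):
    a=1.6-th; p=np.array([NEST[0],NEST[1],.118])+(.13-.21*np.cos(a))*x+[0,0,.21*np.sin(a)]
    q=[proj(d,p+k*y) for k in (-.067,0)]; print(th,[( (u-230)*6,(v-180)*6) for u,v in q])
E
```

```text
time_s: 18.9
eef_pos: [0.4266, 0.0038, 0.0932]
tool_rot: [-2.333, -2.104, 0.001]
wrist_force: [-4.2, -1.1, 7.2]
gripper_width: 0.013
t 18.9 tcp [426.561    3.8427  93.2397] F [-4.1584 -1.0657  7.1879] w 13.011918730737936
axes x,y,z cols
 [[ 0.1028  0.9947 -0.0006]
 [ 0.9947 -0.1028 -0.0004]
 [-0.0004 -0.0006 -1.    ]] q [-0.0505 -0.3956  2.1048 -0.0004  1.433   0.0525]
1.4 [(np.float64(148.80608357240533), np.float64(172.09396626136498)), (np.float64(259.9209168171981), np.float64(114.7746395097206))]
1.5 [(np.float64(146.87834819376314), np.float64(206.372929770403)), (np.float64(257.0325002261351), np.float64(148.615692946953))]
1.55 [(np.float64(147.02732054771786), np.float64(224.14304062118674)), (np.float64(256.70629539316053), np.float64(166.13653061596932))]
1.6 [(np.float64(147.90515241887397), np.float64(242.2812139370859)), (np.float64(257.11391996584666), np.float64(184.00601118861084))]
```

View pics/s13.png

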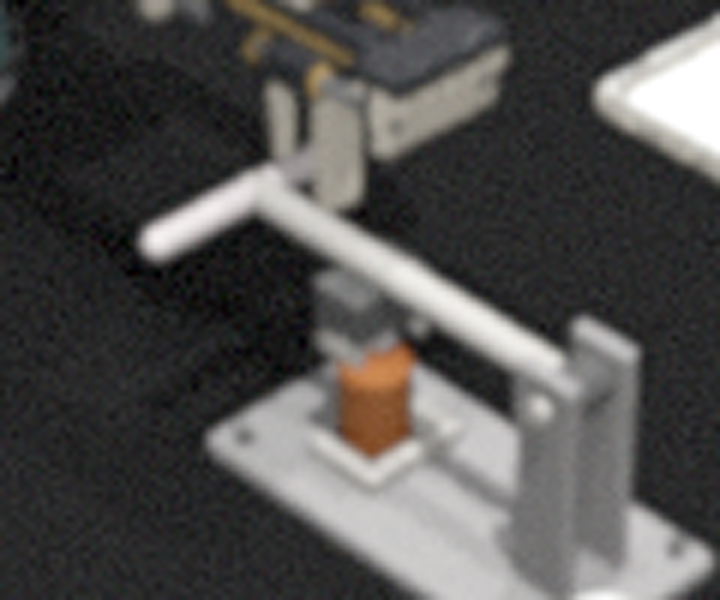

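Run:
```python
from h import *
a=load("s12.npz")["image"];b=load("s13.npz")["image"]
ga=cv2.cvtColor(a,cv2.COLOR_BGR2GRAY).astype(np.float32);gb=cv2.cvtColor(b,cv2.COLOR_BGR2GRAY).astype(np.float32)
for n,(v0,v1,u0,u1) in dict(bar=(205,228,246,272),arm=(208,232,276,300),plate=(250,280,270,330),hand=(160,195,250,320)).items():
    print(n,cv2.phaseCorrelate(ga[v0:v1,u0:u1],gb[v0:v1,u0:u1],cv2.createHanningWindow((u1-u0,v1-v0),cv2.CV_32F)))
```

```text
bar ((0.38237490828372955, 0.7587185348633056), 1.1387476420696871)
arm ((-0.44793924848003464, 0.8464375619330102), 0.9639138629039129)
plate ((-0.15495255413517128, -0.16428507290360628), 0.9382754588127136)
hand ((-0.023401451769792914, 0.8406121660524697), 0.9647473921010523)
```

The bar still moved down with the hand, so the stop was not reached. Pressing further.

```bash
python3 -m pendant '[{"dp":[0,0,1],"twist":[0,0,0]},{"dp":[0,0,2],"twist":[0,0,0]},{"dp":[0,0,3],"twist":[0,0,0]},{"dp":[0,0,4],"twist":[0,0,0]},{"dp":[0,0,5],"twist":[0,0,0]},{"dp":[0,0,6],"twist":[0,0,0]},{"dp":[0,0,6],"twist":[0,0,0]},{"dp":[0,0,6],"twist":[0,0,0]}]' 0 30
python3 - <<'E'
from h import *
st()
from plant import ctrl
d=ctrl.snapshot("scene"); np.savez("s14.npz",**d)
a=load("s13.npz")["image"];b=d["image"]
ga=cv2.cvtColor(a,cv2.COLOR_BGR2GRAY).astype(np.float32);gb=cv2.cvtColor(b,cv2.COLOR_BGR2GRAY).astype(np.float32)
for n,(v0,v1,u0,u1) in dict(bar=(205,228,246,272),arm=(208,232,276,300),plate=(250,280,270,330),hand=(160,195,250,320)).items():
    print(n,cv2.phaseCorrelate(ga[v0:v1,u0:u1],gb[v0:v1,u0:u1],cv2.createHanningWindow((u1-u0,v1-v0),cv2.CV_32F)))
cv2.imwrite("pics/s14.png",cv2.resize(d["image"][180:280,230:350],None,fx=6,fy=6,interpolation=cv2.INTER_CUBIC))
E
```

```text
time_s: 19.95
eef_pos: [0.4267, 0.0039, 0.0892]
tool_rot: [2.333, 2.104, -0.0]
wrist_force: [-18.1, -2.0, 31.0]
gripper_width: 0.0131
t 19.95 tcp [426.6891   3.865   89.1942] F [-18.085   -1.9502  31.0001] w 13.09485141767159
axes x,y,z cols
 [[ 0.1028  0.9947 -0.0001]
 [ 0.9947 -0.1028 -0.0004]
 [-0.0004 -0.     -1.    ]] q [-0.0505 -0.3927  2.1094 -0.0004  1.4249  0.0525]
bar ((0.9102568327965077, 0.6913383754643707), 1.113765663570828)
arm ((0.17801327773851483, 1.2034259616219565), 0.7975020309289297)
plate ((0.11883242632606184, 0.003832737356725957), 1.0401400995254517)
hand ((0.11905033712650237, 1.1849988631581034), 0.9443666283731107)
```

View pics/s14.png

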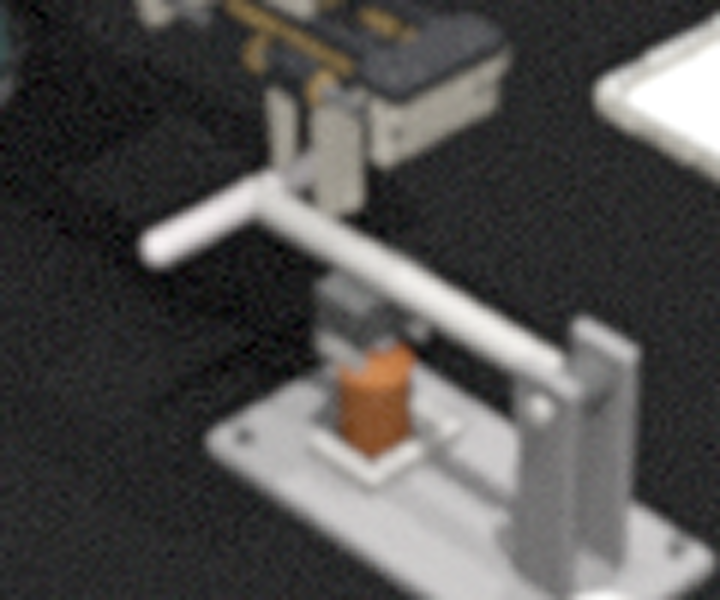

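The stop is reached now: 31 N on the wrist, arm level, bottle standing under the die. Guiding the lever back up along the arc, with a firmer grip.

```bash
python3 -m pendant '[{"dp":[0,0,0],"twist":[0,0,0]},{"dp":[0,0,-3],"twist":[0,0,0]},{"dp":[0,0.3,-10.5],"twist":[0,0,0]},{"dp":[0,1,-21],"twist":[0,0,0]},{"dp":[0,2.4,-31.4],"twist":[0,0,0]},{"dp":[0,4.2,-41.7],"twist":[0,0,0]},{"dp":[0,6.5,-52],"twist":[0,0,0]},{"dp":[0,9.4,-62],"twist":[0,0,0]}]' 0 45
python3 - <<'E'
from h import *
st()
from plant import ctrl
d=ctrl.snapshot("scene"); np.savez("s15.npz",**d)
cv2.imwrite("pics/s15.png",cv2.resize(d["image"][130:280,200:400],None,fx=4,fy=4,interpolation=cv2.INTER_CUBIC))
x=np.array([np.cos(YAW),np.sin(YAW),0]);y=np.array([-x[1],x[0],0])
for th in (1.2,1.3,1.4):
    a=1.6-th; p=np.array([NEST[0],NEST[1],.118])+(.13-.21*np.cos(a))*x+[0,0,.21*np.sin(a)]
    q=[proj(d,p+k*y) for k in (-.067,0)]; print(th,[( (u-200)*4,(v-130)*4) for u,v in q])
E
```

```text
time_s: 21.0
eef_pos: [0.4338, 0.0031, 0.1488]
tool_rot: [-2.33, -2.101, 0.007]
wrist_force: [-24.0, -1.0, 9.2]
gripper_width: 0.0127
t 21.0 tcp [433.8227   3.128  148.8068] F [-23.9954  -0.9647   9.2138] w 12.660444192380686
axes x,y,z cols
 [[ 0.1028  0.9947 -0.0062]
 [ 0.9947 -0.1028  0.0002]
 [-0.0004 -0.0062 -1.    ]] q [-0.0515 -0.4049  2.0203 -0.0001  1.5324  0.0515]
1.2 [(np.float64(227.85738562295228), np.float64(273.1396527879292)), (np.float64(303.21862168127427), np.float64(235.33663783320526))]
1.3 [(np.float64(222.5051127170466), np.float64(293.17586803825986)), (np.float64(297.2257820006714), np.float64(255.19816612728334))]
1.4 [(np.float64(219.20405571493689), np.float64(314.72931084091)), (np.float64(293.2806112114654), np.float64(276.51642633981373))]
```

View pics/s15.png

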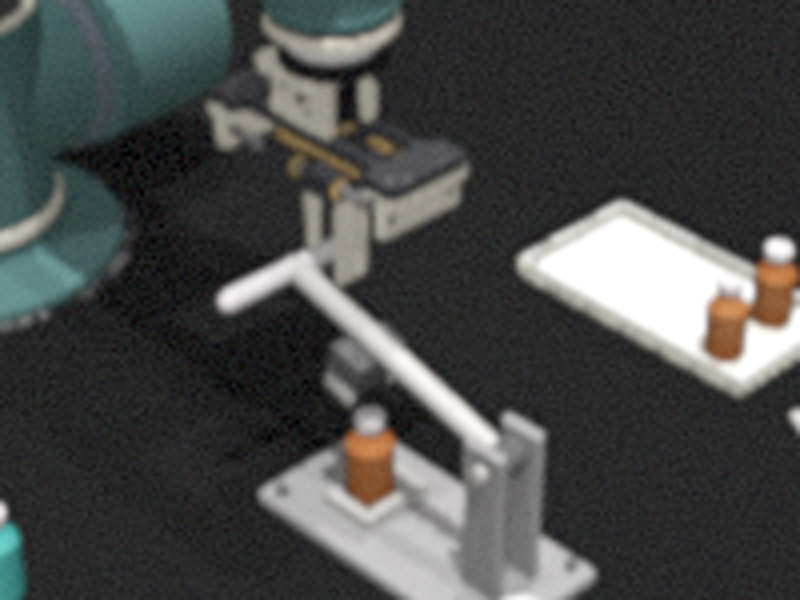

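```bash
python3 -m pendant '[{"dp":[0,0.5,-9],"twist":[0,0,0]},{"dp":[0,5.2,-20],"twist":[0,0,0]},{"dp":[0,14.3,-39],"twist":[0,0,0]},{"dp":[0,25.5,-57],"twist":[0,0,0]},{"dp":[0,38.3,-74],"twist":[0,0,0]},{"dp":[0,52.7,-89.5],"twist":[0,0,0]},{"dp":[0,68.5,-103.5],"twist":[0,0,0]},{"dp":[0,77,-110],"twist":[0,0,0]}]' 0 45
python3 - <<'E'
from h import *
st()
from plant import ctrl
d=ctrl.snapshot("scene"); np.savez("s16.npz",**d)
cv2.imwrite("pics/s16.png",cv2.resize(d["image"][130:280,200:400],None,fx=4,fy=4,interpolation=cv2.INTER_CUBIC))
x=np.array([np.cos(YAW),np.sin(YAW),0]);y=np.array([-x[1],x[0],0])
for th in (.5,.6,.7,.8):
    a=1.6-th; p=np.array([NEST[0],NEST[1],.118])+(.13-.21*np.cos(a))*x+[0,0,.21*np.sin(a)]
    q=[proj(d,p+k*y) for k in (-.067,0)]; print(th,[( (u-200)*4,(v-130)*4) for u,v in q])
E
```

```text
time_s: 22.05
eef_pos: [0.5122, -0.0043, 0.2641]
tool_rot: [2.332, 2.104, 0.003]
wrist_force: [-28.3, 4.9, 41.2]
gripper_width: 0.0127
t 22.05 tcp [512.1735  -4.3301 264.1072] F [-28.3429   4.9325  41.1628] w 12.675770913756761
axes x,y,z cols
 [[ 0.1023  0.9948  0.002 ]
 [ 0.9948 -0.1023  0.0009]
 [ 0.0011  0.0019 -1.    ]] q [-0.0589 -0.2516  1.7181  0.0011  1.6732  0.0437]
0.5 [(np.float64(322.2976520209854), np.float64(193.82748796840542)), (np.float64(401.33251615060067), np.float64(155.1857456510386))]
0.6 [(np.float64(303.0381647226495), np.float64(197.1589209576149)), (np.float64(381.6979688424731), np.float64(158.88948912331261))]
0.7 [(np.float64(285.55805766302933), np.float64(203.47993145206328)), (np.float64(363.7778988312234), np.float64(165.49150220219553))]
0.8 [(np.float64(269.971386673476), np.float64(212.61200499814913)), (np.float64(347.69513309450303), np.float64(174.81719845647058))]
```

View pics/s16.png

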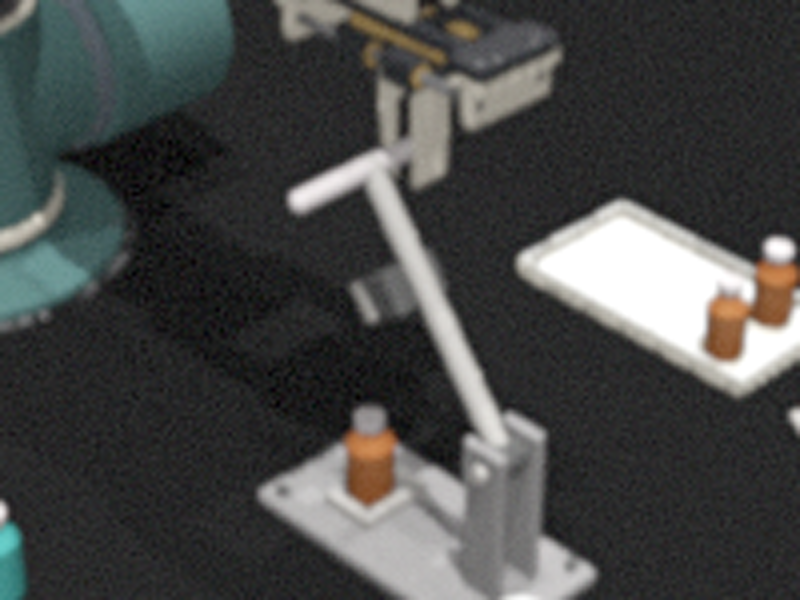

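The lever is at about 0.63 rad and the bottle stands. The 50 N force runs along the arm, because my arc is a few mm inside the true one. I'll ease outward and continue with less grip.

```bash
python3 -m pendant '[{"dp":[0,-1,-1.5],"twist":[0,0,0]},{"dp":[0,-2,-3],"twist":[0,0,0]},{"dp":[0,7,-9.5],"twist":[0,0,0]},{"dp":[0,16,-14.8],"twist":[0,0,0]},{"dp":[0,25.5,-20],"twist":[0,0,0]},{"dp":[0,35,-24.5],"twist":[0,0,0]},{"dp":[0,45,-28.6],"twist":[0,0,0]},{"dp":[0,55,-32],"twist":[0,0,0]}]' 0 30
python3 - <<'E'
from h import *
st()
from plant import ctrl
d=ctrl.snapshot("scene"); np.savez("s17.npz",**d)
cv2.imwrite("pics/s17.png",cv2.resize(d["image"][90:280,200:400],None,fx=3,fy=3,interpolation=cv2.INTER_CUBIC))
x=np.array([np.cos(YAW),np.sin(YAW),0]);y=np.array([-x[1],x[0],0])
for th in (.2,.3,.4,.5):
    a=1.6-th; p=np.array([NEST[0],NEST[1],.118])+(.13-.21*np.cos(a))*x+[0,0,.21*np.sin(a)]
    q=[proj(d,p+k*y) for k in (-.067,0)]; print(th,[( (u-200)*3,(v-90)*3) for u,v in q], p+.038*y)
E
```

```text
time_s: 23.1
eef_pos: [0.5678, -0.0097, 0.2915]
tool_rot: [-2.331, -2.105, -0.002]
wrist_force: [-0.2, 7.9, 5.0]
gripper_width: 0.0129
t 23.1 tcp [567.8034  -9.7267 291.4686] F [-0.1662  7.8912  4.9716] w 12.919438510792778
axes x,y,z cols
 [[ 0.1019  0.9948  0.0005]
 [ 0.9948 -0.1019  0.0017]
 [ 0.0017  0.0003 -1.    ]] q [-0.063  -0.1275  1.5674  0.0017  1.7013  0.0394]
0.2 [(np.float64(291.84397528400973), np.float64(272.35841004505755)), (np.float64(351.61504638754093), np.float64(242.1095600678785))] [ 0.6006 -0.0129  0.3249]
0.3 [(np.float64(274.1532014864905), np.float64(267.5377105351399)), (np.float64(333.8223214188682), np.float64(237.78395455370182))] [ 0.5802 -0.0109  0.3203]
0.4 [(np.float64(257.3929361017864), np.float64(265.22952453555035)), (np.float64(316.89562224701183), np.float64(235.89815643084054))] [ 0.5604 -0.0089  0.3137]
0.5 [(np.float64(241.72323901573907), np.float64(265.37061597630407)), (np.float64(300.9993871129505), np.float64(236.38930923827894))] [ 0.5413 -0.0071  0.3052]
```

View pics/s17.png

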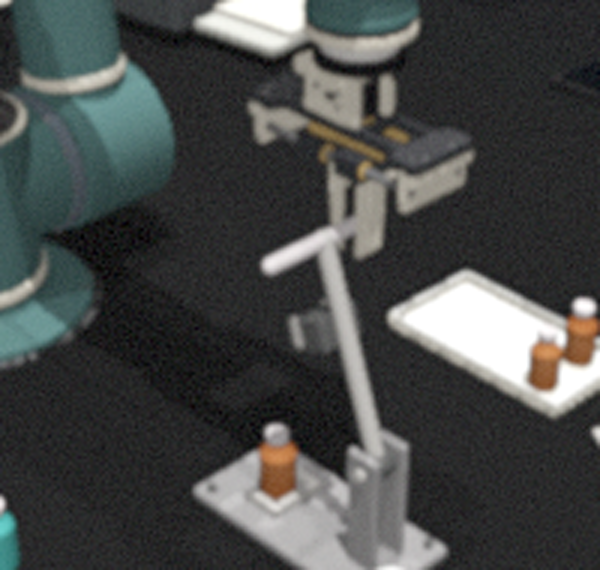

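```bash
python3 -m pendant '[{"dp":[1,6,-2],"twist":[0,0,0]},{"dp":[1,18.5,-5.5],"twist":[0,0,0]},{"dp":[1,31,-8.2],"twist":[0,0,0]},{"dp":[1,43,-10],"twist":[0,0,0]},{"dp":[1,55,-11.2],"twist":[0,0,0]},{"dp":[1,65,-11.6],"twist":[0,0,0]},{"dp":[1,71,-11.6],"twist":[0,0,0]},{"dp":[1,71,-11.6],"twist":[0,0,0]}]' 0 30
python3 - <<'E'
from h import *
st()
from plant import ctrl
d=ctrl.snapshot("scene"); np.savez("s18.npz",**d)
cv2.imwrite("pics/s18.png",cv2.resize(d["image"][90:280,200:400],None,fx=3,fy=3,interpolation=cv2.INTER_CUBIC))
a=load("s0.npz" if 0 else "scene0.npz")["image"]
ga=cv2.cvtColor(a,cv2.COLOR_BGR2GRAY).astype(np.float32);gb=cv2.cvtColor(d["image"],cv2.COLOR_BGR2GRAY).astype(np.float32)
for n,(v0,v1,u0,u1) in dict(bar=(172,195,302,330),).items():
    print(n,cv2.phaseCorrelate(ga[v0:v1,u0:u1],gb[v0:v1,u0:u1],cv2.createHanningWindow((u1-u0,v1-v0),cv2.CV_32F)))
x=np.array([np.cos(YAW),np.sin(YAW),0]);y=np.array([-x[1],x[0],0])
for th in (0,.1):
    a=1.6-th; p=np.array([NEST[0],NEST[1],.118])+(.13-.21*np.cos(a))*x+[0,0,.21*np.sin(a)]
    print(th,[proj(d,p+k*y) for k in (-.067,0)])
E
```

```text
time_s: 24.15
eef_pos: [0.6381, -0.017, 0.302]
tool_rot: [2.333, 2.104, -0.0]
wrist_force: [1.5, 1.5, -2.0]
gripper_width: 0.0131
t 24.15 tcp [638.063  -16.9646 301.9972] F [ 1.5386  1.5286 -2.0047] w 13.074571755988375
axes x,y,z cols
 [[ 0.103   0.9947 -0.0001]
 [ 0.9947 -0.103  -0.0002]
 [-0.0002 -0.0001 -1.    ]] q [-0.0665  0.0266  1.4022 -0.0002  1.7129  0.0367]
bar ((-0.563089714564585, -0.09125282713131), 1.0881680571370655)
0 [(np.float64(309.75069966241006), np.float64(186.53940499041533)), (np.float64(329.6740919068533), np.float64(176.05558198674743))]
0.1 [(np.float64(303.42666410726724), np.float64(183.24045156733158)), (np.float64(323.3617824214173), np.float64(172.96857169638872))]
```

View pics/s18.png

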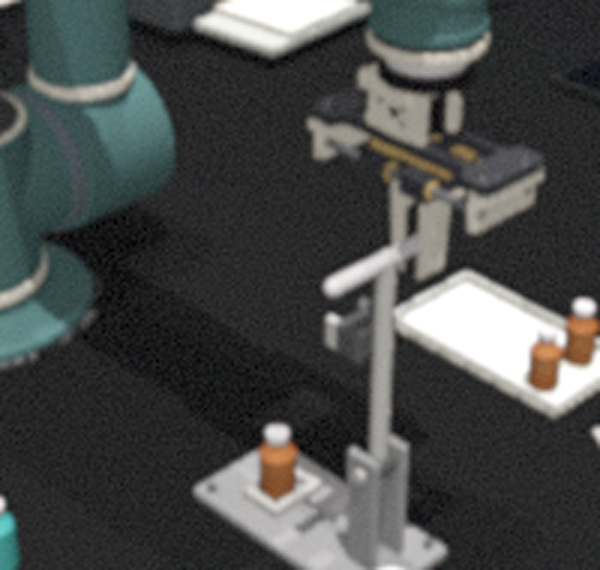

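The lever is within about 0.02 rad of rest. Last few mm, then releasing and rising off the bar.

```bash
python3 -m pendant '[{"dp":[0,2,0],"twist":[0,0,0]},{"dp":[0,4,0],"twist":[0,0,0]},{"dp":[0,4,0],"twist":[0,0,0]},{"dp":[0,4,0],"twist":[0,0,0]},{"dp":[0,4,0],"twist":[0,0,0]},{"dp":[0,4,0],"twist":[0,0,0]},{"dp":[0,4,0],"twist":[0,0,0]},{"dp":[0,4,0],"twist":[0,0,0]}]' 0 15
python3 -m pendant '[{"dp":[0,0,0],"twist":[0,0,0]},{"dp":[0,0,0],"twist":[0,0,0]},{"dp":[0,0,0],"twist":[0,0,0]},{"dp":[0,0,0],"twist":[0,0,0]},{"dp":[0,0,0],"twist":[0,0,0]},{"dp":[0,0,0],"twist":[0,0,0]},{"dp":[0,0,0],"twist":[0,0,0]},{"dp":[0,0,0],"twist":[0,0,0]}]' 60 15
python3 -m pendant '[{"dp":[0,0,-6],"twist":[0,0,0]},{"dp":[0,0,-16],"twist":[0,0,0]},{"dp":[0,0,-30],"twist":[0,0,0]},{"dp":[0,0,-46],"twist":[0,0,0]},{"dp":[0,0,-62],"twist":[0,0,0]},{"dp":[0,0,-78],"twist":[0,0,0]},{"dp":[0,0,-90],"twist":[0,0,0]},{"dp":[0,0,-96],"twist":[0,0,0]}]' 60 15
python3 - <<'E'
from h import *
to([.44,-.0355,.40],-5.6)
from plant import ctrl
d=ctrl.snapshot("scene"); np.savez("s19.npz",**d)
cv2.imwrite("pics/s19.png",cv2.resize(d["image"][90:280,200:400],None,fx=3,fy=3,interpolation=cv2.INTER_CUBIC))
a=load("scene0.npz")["image"]
ga=cv2.cvtColor(a,cv2.COLOR_BGR2GRAY).astype(np.float32);gb=cv2.cvtColor(d["image"],cv2.COLOR_BGR2GRAY).astype(np.float32)
for n,(v0,v1,u0,u1) in dict(bar=(165,195,302,355),).items():
    print(n,cv2.phaseCorrelate(ga[v0:v1,u0:u1],gb[v0:v1,u0:u1],cv2.createHanningWindow((u1-u0,v1-v0),cv2.CV_32F)))
E
```

```text
time_s: 25.2
eef_pos: [0.6417, -0.0173, 0.3021]
tool_rot: [2.333, 2.104, -0.0]
wrist_force: [1.2, -2.1, -4.6]
gripper_width: 0.0133
time_s: 26.2
eef_pos: [0.6417, -0.0172, 0.3021]
tool_rot: [-2.333, -2.104, -0.0]
wrist_force: [0.1, 0.0, 0.9]
gripper_width: 0.06
time_s: 27.2
eef_pos: [0.6418, -0.0172, 0.399]
tool_rot: [2.332, 2.104, 0.001]
wrist_force: [1.2, -1.3, -0.2]
gripper_width: 0.0598
t 27.2 tcp [641.8328 -17.2396 399.    ] F [ 1.1762 -1.3244 -0.2288] w 59.81375330605254
axes x,y,z cols
 [[ 0.1028  0.9947  0.0006]
 [ 0.9947 -0.1028 -0.0001]
 [-0.      0.0006 -1.    ]] q [-0.0666  0.0535  1.2186 -0.      1.8689  0.0364]
dp [ -38.9078 -198.8866   -1.1173]
twist [ 0.0005 -0.0005  1.5656]
bar ((0.03547291211879866, 0.17243360101013216), 0.9031880366949387)
```

View pics/s19.png

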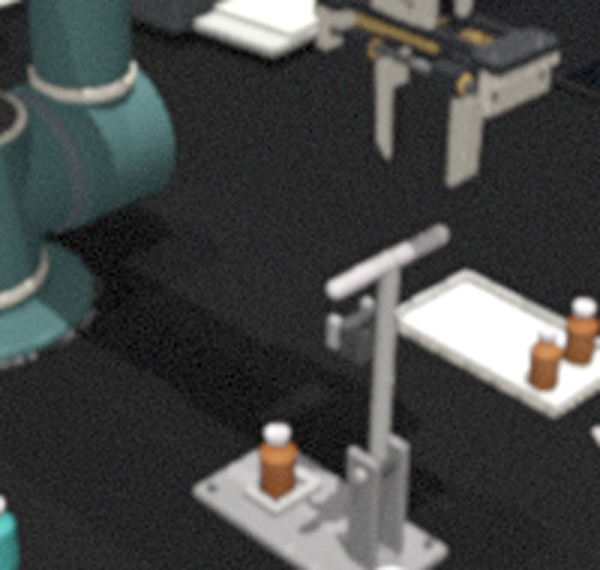

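The lever stands at its rest (bar shift against the first picture under 0.2 px) and the bottle is in the nest (crop 278,460). Returning over the nest via a retreat.

```bash
python3 -m pendant '[{"dp":[-4,-20,0],"twist":[0,0,0]},{"dp":[-10,-50,0],"twist":[0,0,0.15]},{"dp":[-16,-82,0],"twist":[0,0,0.32]},{"dp":[-22,-114,0],"twist":[0,0,0.5]},{"dp":[-28,-144,0],"twist":[0,0,0.68]},{"dp":[-33,-170,0],"twist":[0,0,0.86]},{"dp":[-37,-190,0],"twist":[0,0,1.04]},{"dp":[-39,-199,0],"twist":[0,0,1.2]}]' 60 15
python3 - <<'E'
from h import *
to([.503,-.0415,.14],-5.6)
from plant import ctrl
d=ctrl.snapshot("scene"); s0=load("s6.npz")
def cap(d):
    g=d["image"].min(2)[225:245,284:302]; m=(g>120).astype(np.uint8)
    n,l,st_,c=cv2.connectedComponentsWithStats(m);i=1+np.argmax(st_[1:,4]); return c[i]+[284,225],st_[i,4]
for k in (s0,d): c,n=cap(k); print(c,n,onz(k,*c,.076))
c,n=cap(d); print("at nest expected",proj(d,[.503,-.0415,.076]))
E
```

```text
time_s: 28.25
eef_pos: [0.4388, -0.0356, 0.3981]
tool_rot: [3.115, 0.411, 0.0]
wrist_force: [0.1, 0.2, 0.6]
gripper_width: 0.0599
t 28.25 tcp [438.8315 -35.6115 398.1314] F [0.0684 0.1925 0.5644] w 59.92634438491183
axes x,y,z cols
 [[ 0.9658  0.2591  0.0003]
 [ 0.2591 -0.9658 -0.0001]
 [ 0.0003  0.0002 -1.    ]] q [-0.1389 -0.3815  1.6023 -0.      1.9205  1.1698]
dp [ 60.3751  22.2717 258.1529]
twist [ 0.0001 -0.0003  0.3599]
[292.1887 234.717 ] 53 [ 0.5034 -0.042   0.076 ]
[291.8833 234.35  ] 60 [ 0.5016 -0.0413  0.076 ]
at nest expected (np.float64(292.2102905663249), np.float64(234.5722093553279))
```

```bash
python3 -m pendant '[{"dp":[5,2,16],"twist":[0,0,0.1]},{"dp":[13,5,46],"twist":[0,0,0.23]},{"dp":[22,8,82],"twist":[0,0,0.36]},{"dp":[31,11.5,120],"twist":[0,0,0.36]},{"dp":[40,15,160],"twist":[0,0,0.36]},{"dp":[49,18,200],"twist":[0,0,0.36]},{"dp":[57,21,236],"twist":[0,0,0.36]},{"dp":[60.4,22.3,258],"twist":[0,0,0.36]}]' 60 15
python3 - <<'E'
from h import *
to([.503,-.0415,.030],-5.6)
from plant import ctrl
d=ctrl.snapshot("scene")
cv2.imwrite("pics/s20.png",cv2.resize(d["image"][150:300,200:400],None,fx=4,fy=4,interpolation=cv2.INTER_CUBIC))
E
```

```text
time_s: 29.3
eef_pos: [0.5036, -0.041, 0.1376]
tool_rot: [-3.138, 0.14, 0.004]
wrist_force: [0.0, 0.1, -0.6]
gripper_width: 0.0601
t 29.3 tcp [503.6275 -40.9673 137.6425] F [ 0.049   0.0929 -0.5585] w 60.104341891683575
axes x,y,z cols
 [[ 0.996  -0.0892 -0.0025]
 [-0.0892 -0.996   0.0003]
 [-0.0026 -0.0001 -1.    ]] q [-0.1317 -0.226   1.9012  0.      1.4689  1.5284]
dp [ -0.3029   0.599  107.6435]
twist [-0.0001  0.0026  0.0085]
```

View pics/s20.png

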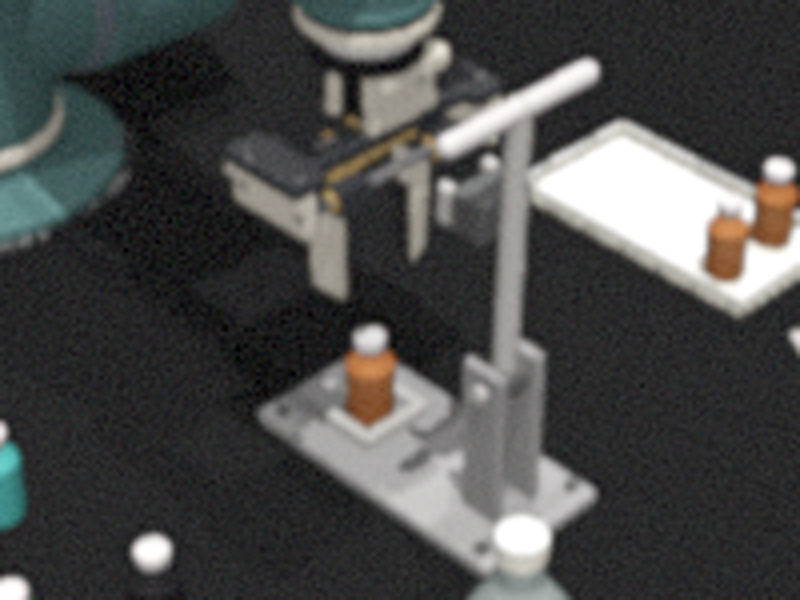

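```bash
python3 -m pendant '[{"dp":[0,0,12],"twist":[0,0,0]},{"dp":[0,0,30],"twist":[0,0,0]},{"dp":[0,0,48],"twist":[0,0,0]},{"dp":[0,0,66],"twist":[0,0,0]},{"dp":[0,0,82],"twist":[0,0,0]},{"dp":[0,0,95],"twist":[0,0,0]},{"dp":[0,0,104],"twist":[0,0,0]},{"dp":[0,0,108],"twist":[0,0,0]}]' 60 15
python3 -m pendant '[{"dp":[0,0,0],"twist":[0,0,0]},{"dp":[0,0,0],"twist":[0,0,0]},{"dp":[0,0,0],"twist":[0,0,0]},{"dp":[0,0,0],"twist":[0,0,0]},{"dp":[0,0,0],"twist":[0,0,0]},{"dp":[0,0,0],"twist":[0,0,0]},{"dp":[0,0,0],"twist":[0,0,0]},{"dp":[0,0,0],"twist":[0,0,0]}]' 30 15
python3 -m pendant '[{"dp":[0,0,-3],"twist":[0,0,0]},{"dp":[0,0,-8],"twist":[0,0,0]},{"dp":[0,0,-16],"twist":[0,0,0]},{"dp":[0,0,-28],"twist":[0,0,0]},{"dp":[0,0,-42],"twist":[0,0,0]},{"dp":[0,0,-54],"twist":[0,0,0]},{"dp":[0,0,-64],"twist":[0,0,0]},{"dp":[0,0,-70],"twist":[0,0,0]}]' 30 15
python3 - <<'E'
from h import *
to([.478,.3237,.10],-5.6)
from plant import ctrl
d=ctrl.snapshot("scene")
cv2.imwrite("pics/s21.png",cv2.resize(d["image"][150:300,200:400],None,fx=4,fy=4,interpolation=cv2.INTER_CUBIC))
t=ctrl.snapshot("top"); np.savez("t21.npz",**t); cv2.imwrite("pics/t21.png",cv2.resize(t["image"][110:310,150:400],None,fx=3,fy=3))
E
```

```text
time_s: 30.35
eef_pos: [0.5039, -0.0411, 0.0317]
tool_rot: [-3.138, 0.145, 0.0]
wrist_force: [0.2, -0.0, -0.1]
gripper_width: 0.0598
time_s: 31.35
eef_pos: [0.5042, -0.0411, 0.0325]
tool_rot: [3.138, -0.145, 0.001]
wrist_force: [-1.5, -1.2, 5.8]
gripper_width: 0.0356
time_s: 32.35
eef_pos: [0.5041, -0.0411, 0.1029]
tool_rot: [3.138, -0.145, 0.001]
wrist_force: [-0.3, -0.3, -1.8]
gripper_width: 0.0357
t 32.35 tcp [504.0686 -41.0974 102.8961] F [-0.3449 -0.2938 -1.8389] w 35.69242586229296
axes x,y,z cols
 [[ 0.9958 -0.092   0.0005]
 [-0.092  -0.9958 -0.0001]
 [ 0.0005  0.     -1.    ]] q [-0.1318 -0.2048  1.941  -0.      1.4048  1.5312]
dp [ -59.5367 -360.8494    2.8575]
twist [ 0.     -0.0005  0.0056]
```

View pics/s21.png

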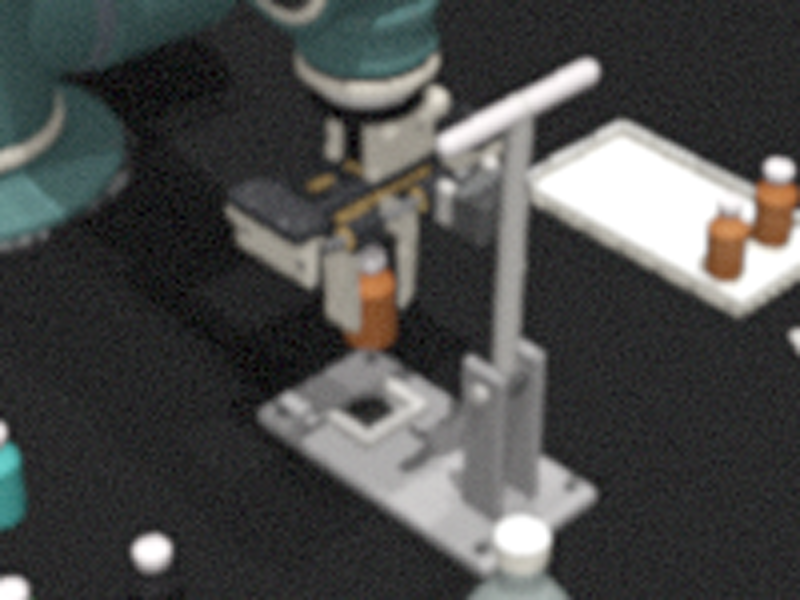

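View pics/t21.png

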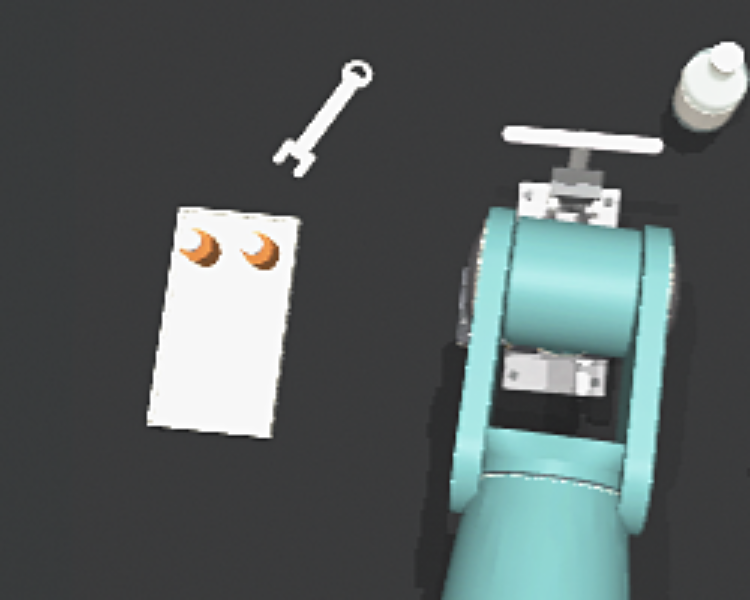

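The crimped bottle is held and lifted (crop 372,300); the lever is untouched. Carrying it to the tray.

```bash
python3 -m pendant '[{"dp":[-6,-20,0],"twist":[0,0,0]},{"dp":[-16,-65,0],"twist":[0,0,0]},{"dp":[-28,-122,0],"twist":[0,0,0]},{"dp":[-38,-180,0],"twist":[0,0,0]},{"dp":[-46,-238,0],"twist":[0,0,0]},{"dp":[-53,-294,0],"twist":[0,0,0]},{"dp":[-58,-340,0],"twist":[0,0,0]},{"dp":[-60,-361,0],"twist":[0,0,0]}]' 30 15
python3 - <<'E'
from h import *
to([.478,.3237,.0245],-5.6)
from plant import ctrl
d=ctrl.snapshot("scene"); np.savez("s22.npz",**d)
cv2.imwrite("pics/s22.png",cv2.resize(d["image"][120:270,270:470],None,fx=4,fy=4,interpolation=cv2.INTER_CUBIC))
E
```

```text
time_s: 33.45
eef_pos: [0.4768, 0.3258, 0.1014]
tool_rot: [3.138, -0.142, -0.001]
wrist_force: [-0.2, -0.6, -1.3]
gripper_width: 0.0353
t 33.45 tcp [476.8208 325.7751 101.4183] F [-0.2093 -0.5688 -1.3105] w 35.31194797455298
axes x,y,z cols
 [[ 0.9959 -0.0902 -0.001 ]
 [-0.0902 -0.9959 -0.0005]
 [-0.0009  0.0006 -1.    ]] q [ 0.5551 -0.0387  1.793   0.0001  1.3884  2.2163]
dp [ 1.4331  1.917  76.9181]
twist [0.0006 0.0009 0.0074]
```

View pics/s22.png

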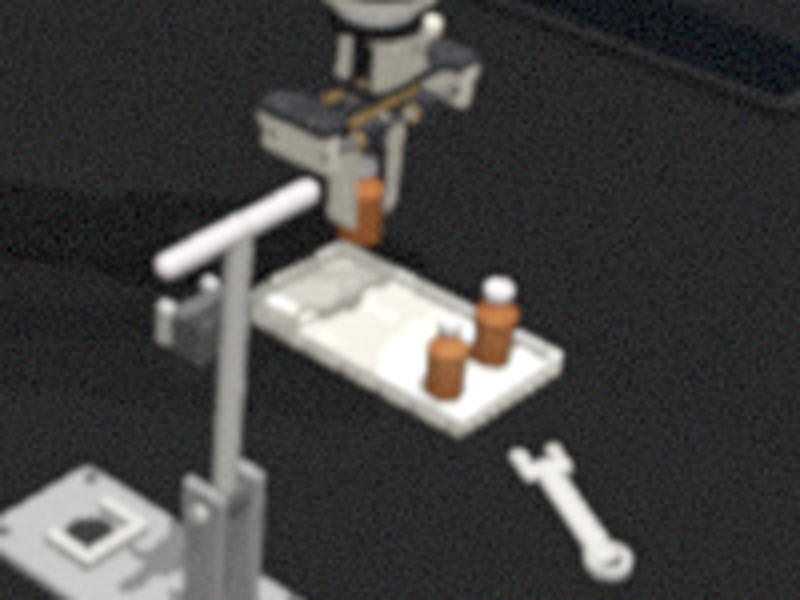

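```bash
python3 -m pendant '[{"dp":[0,0,6],"twist":[0,0,0]},{"dp":[0,0,20],"twist":[0,0,0]},{"dp":[0,0,36],"twist":[0,0,0]},{"dp":[0,0,52],"twist":[0,0,0]},{"dp":[0,0,63],"twist":[0,0,0]},{"dp":[0,0,69],"twist":[0,0,0]},{"dp":[0,0,73],"twist":[0,0,0]},{"dp":[0,0,74],"twist":[0,0,0]}]' 30 15
python3 -m pendant '[{"dp":[0,0,1],"twist":[0,0,0]},{"dp":[0,0,1.5],"twist":[0,0,0]},{"dp":[0,0,2],"twist":[0,0,0]},{"dp":[0,0,2.5],"twist":[0,0,0]},{"dp":[0,0,3],"twist":[0,0,0]},{"dp":[0,0,3.5],"twist":[0,0,0]},{"dp":[0,0,4],"twist":[0,0,0]},{"dp":[0,0,4],"twist":[0,0,0]}]' 30 15
python3 - <<'E'
from h import *
st()
from plant import ctrl
d=ctrl.snapshot("scene")
cv2.imwrite("pics/s23.png",cv2.resize(d["image"][120:270,300:470],None,fx=4,fy=4,interpolation=cv2.INTER_CUBIC))
E
```

```text
time_s: 34.5
eef_pos: [0.4775, 0.324, 0.0282]
tool_rot: [-3.138, 0.145, -0.0]
wrist_force: [-0.4, -0.5, -0.6]
gripper_width: 0.0356
time_s: 35.5
eef_pos: [0.4775, 0.3239, 0.0246]
tool_rot: [-3.138, 0.145, -0.0]
wrist_force: [-2.5, -1.3, 5.6]
gripper_width: 0.0355
t 35.5 tcp [477.4806 323.9277  24.571 ] F [-2.5254 -1.3138  5.6239] w 35.541588075929575
axes x,y,z cols
 [[ 0.9958 -0.0921  0.0001]
 [-0.0921 -0.9958  0.    ]
 [ 0.0001 -0.     -1.    ]] q [ 0.5519  0.0264  1.8605 -0.0001  1.2545  2.2149]
```

View pics/s23.png

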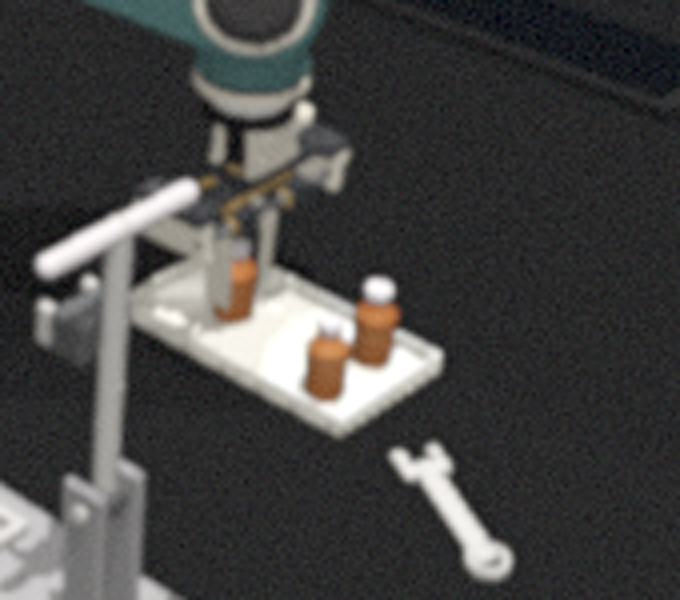

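Contact with the tray's floor (5.6 N), the bottle upright at (238,290). Releasing and rising.

```bash
python3 -m pendant '[{"dp":[0,0,0],"twist":[0,0,0]},{"dp":[0,0,0],"twist":[0,0,0]},{"dp":[0,0,0],"twist":[0,0,0]},{"dp":[0,0,0],"twist":[0,0,0]},{"dp":[0,0,0],"twist":[0,0,0]},{"dp":[0,0,0],"twist":[0,0,0]},{"dp":[0,0,0],"twist":[0,0,0]},{"dp":[0,0,0],"twist":[0,0,0]}]' 60 15
python3 -m pendant '[{"dp":[0,0,-6],"twist":[0,0,0]},{"dp":[0,0,-18],"twist":[0,0,0]},{"dp":[0,0,-36],"twist":[0,0,0]},{"dp":[0,0,-58],"twist":[0,0,0]},{"dp":[0,0,-84],"twist":[0,0,0]},{"dp":[0,0,-112],"twist":[0,0,0]},{"dp":[0,0,-140],"twist":[0,0,0]},{"dp":[0,0,-160],"twist":[0,0,0]}]' 60 15
python3 -m pendant '[{"dp":[-10,0,0],"twist":[0,0,0]},{"dp":[-25,0,0],"twist":[0,0,0]},{"dp":[-40,0,0],"twist":[0,0,0]},{"dp":[-50,0,0],"twist":[0,0,0]},{"dp":[-50,0,0],"twist":[0,0,0]},{"dp":[-50,0,0],"twist":[0,0,0]},{"dp":[-50,0,0],"twist":[0,0,0]},{"dp":[-50,0,0],"twist":[0,0,0]}]' 60 15
python3 - <<'E'
from h import *
st()
from plant import ctrl
d=ctrl.snapshot("scene")
cv2.imwrite("pics/s24.png",cv2.resize(d["image"][120:270,270:470],None,fx=4,fy=4,interpolation=cv2.INTER_CUBIC))
a=load("scene0.npz")["image"]
ga=cv2.cvtColor(a,cv2.COLOR_BGR2GRAY).astype(np.float32);gb=cv2.cvtColor(d["image"],cv2.COLOR_BGR2GRAY).astype(np.float32)
for n,(v0,v1,u0,u1) in dict(bar=(165,195,302,355),done=(185,225,370,405),wrench=(230,268,395,432),reagent=(278,348,308,350)).items():
    print(n,cv2.phaseCorrelate(ga[v0:v1,u0:u1],gb[v0:v1,u0:u1],cv2.createHanningWindow((u1-u0,v1-v0),cv2.CV_32F)))
E
```

```text
time_s: 36.55
eef_pos: [0.4774, 0.3239, 0.0241]
tool_rot: [-3.138, 0.145, 0.0]
wrist_force: [-0.1, 0.2, -1.0]
gripper_width: 0.0599
time_s: 37.55
eef_pos: [0.4776, 0.324, 0.1867]
tool_rot: [-3.137, 0.145, -0.003]
wrist_force: [0.2, -0.3, -0.1]
gripper_width: 0.0599
time_s: 38.55
eef_pos: [0.4279, 0.3284, 0.184]
tool_rot: [3.138, -0.145, -0.0]
wrist_force: [0.4, -0.2, 0.1]
gripper_width: 0.0599
t 38.55 tcp [427.8774 328.429  184.0396] F [ 0.408  -0.1506  0.1084] w 59.89117368687992
axes x,y,z cols
 [[ 0.9957 -0.0924 -0.0001]
 [-0.0924 -0.9957 -0.0001]
 [-0.0001  0.0001 -1.    ]] q [ 0.6074 -0.1706  1.7783 -0.      1.5341  2.2707]
bar ((0.27383447313490805, -0.025211955037644174), 1.009028931605963)
done ((0.05354892414330337, -0.09584133257972738), 0.9550253603193495)
wrench ((-0.09961316449499336, 0.08089944484369127), 1.0250246694684029)
reagent ((0.39983571938036633, 0.1029250998436737), 0.9949761826315043)
```

View pics/s24.png

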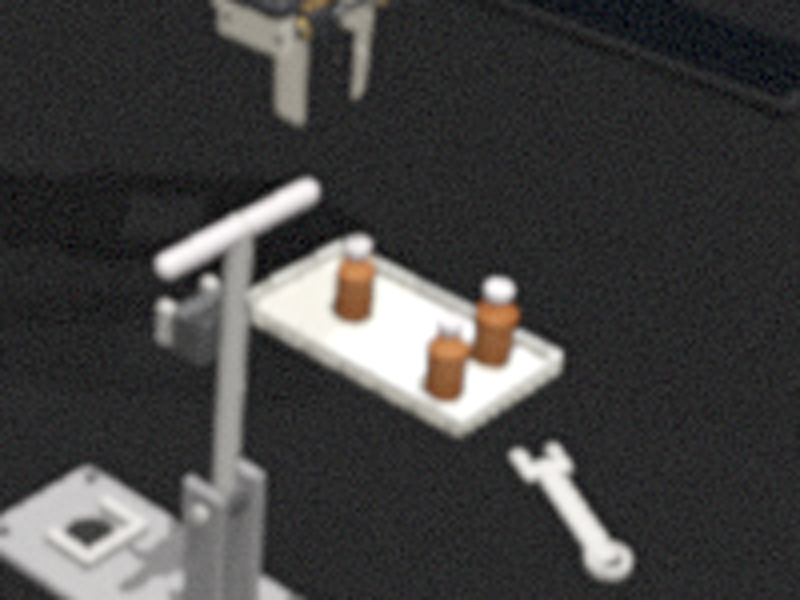

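The bottle stands upright in the tray at (355,280), apart from the finished ones at (495,325) and (447,360). The lever is up and the gripper is clear. Handing in.

```bash
python3 -c "
from plant import ctrl
print(ctrl.hand_in())"
```

```text
the job is handed in; nothing more can be done
None
```

I stood the amber bottle in the press nest and let go of it. I then pinched the crossbar on its left side, pulled the lever down to its stop, guided it back up to its rest and released it there. Last, I stood the crimped bottle in the free part of the white tray and handed in at about 38.6 s; the hand-in reports no verdict.

- **Last checks:** the final picture shows the bottle upright in the tray, the gripper open and clear of it, and near-zero wrist force. Against the first picture, the lever bar, finished bottles, reagent bottle and wrench had shifted by less than half a pixel.
- **Checks that disagreed on the way:** by pose alone the lever seemed to be on its stop, but comparing pictures showed the bar still moving with the hand. The bar had crept several mm in the fingers, so I pressed further until 31 N showed the stop.
- **Arc error on the way up:** my arc ran a few mm inside the true one and the wrist force reached about 50 N along the lever arm, below the 120 N limit. I corrected it by moving outward and gripping less.
- **Not measured:** lever speed was not read directly. The upward steps were planned at about 0.8 rad/s or less.

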